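# Unlock the interlock rail and take its modules out for service

## Task

Open the combination lock of the module rail: set the three covered dials to the code 3 - 6 - 2 (left, middle, right as seen from the robot; marks counted clockwise from the long zero mark), and only then turn the cam knob at the right-hand end clockwise until the sprung lock bar drops into its notch. Then pull every module straight up off the rail past its sprung catch and stand them all upright, wholly on the dark service mat, without pushing the amber bottle, the blank flange, the glass dish or the white puck out of their places.

Things in the scene. Friction and masses are not known exactly. Their poses are not given: they have to be found in the camera images.
- lock_rail: fixed fixture, base plate 150 x 256 x 10 mm; origin under its middle, x to the far side, y left, z up. Knob row at x = -42: dials at y = +90, +30, -30 in one cover plate (top z = 26), cam knob at y = -90. Rail at x = +30 along y, 14 wide, top z = 32, five slots at y = +90, +45, 0, -45, -90 between dividers (to z = 36). Sprung catches behind it in housings (x = 58 to 72, to z = 32), all mm
- dial_left (a joint): angle of the left dial, rad: 0 = pointer (white line at one end of its grip) at the long zero mark on the far side (the lock rail's +x), growing clockwise from above; hard stops at 0 and 6.0. Eight marks 0.785 rad apart: mark 3 is at 2.356; the hidden gate takes the lock bar within about 0.2 rad of it. Friction about 0.04 N m, stays where left
- dial_middle (a joint): angle of the middle dial, rad: 0 = pointer (white line at one end of its grip) at the long zero mark on the far side (the lock rail's +x), growing clockwise from above; hard stops at 0 and 6.0. Eight marks 0.785 rad apart: mark 6 is at 4.712; the hidden gate takes the lock bar within about 0.2 rad of it. Friction about 0.04 N m, stays where left
- dial_right (a joint): angle of the right dial, rad: 0 = pointer (white line at one end of its grip) at the long zero mark on the far side (the lock rail's +x), growing clockwise from above; hard stops at 0 and 6.0. Eight marks 0.785 rad apart: mark 2 is at 1.571; the hidden gate takes the lock bar within about 0.2 rad of it. Friction about 0.04 N m, stays where left
- cam_knob (a joint): angle of the cam knob, rad: 0 = pointer (white line) at the far side, growing clockwise from above, range 0 to 3.2, starts at 0 to 0.5. Its wheel's one visible notch faces the lock bar's pin at 2.30; within about 0.2 rad of that the bar drops in, if all dials stand at the code, and then holds cam and dials fast. Friction about 0.04 N m
- lock_bar (a joint): travel of the sprung lock bar, m: about 0 while its pins ride on the wheel rims (locked), 0.007 when it has dropped towards the knobs into all four wheels (unlocked). Locked, its flange lies over the modules' front lugs and they cannot be lifted
- lock_bar_mid (a point): middle of the steel lock bar's flange (216 mm along y, between knob row and rail, top z = 22 mm)
- dial_left_grip (a point): point on the axis of the left dial, in the middle of its upright black bar grip (34 mm long, 10 mm wide, 27 mm high: from z = 31 to 58 mm above the table; a 34 mm dia skirt disc lies directly under it). The point turns with the knob: its +x axis points along the bar to the end with the white line, z up
- dial_middle_grip (a point): point on the axis of the middle dial, in the middle of its upright black bar grip (34 mm long, 10 mm wide, 27 mm high: from z = 31 to 58 mm above the table; a 34 mm dia skirt disc lies directly under it). The point turns with the knob: its +x axis points along the bar to the end with the white line, z up
- dial_right_grip (a point): point on the axis of the right dial, in the middle of its upright black bar grip (34 mm long, 10 mm wide, 27 mm high: from z = 31 to 58 mm above the table; a 34 mm dia skirt disc lies directly under it). The point turns with the knob: its +x axis points along the bar to the end with the white line, z up
- cam_knob_grip (a point): point on the axis of the cam knob, in the middle of its upright black bar grip (34 mm long, 12 mm wide, 27 mm high: from z = 31 to 58 mm above the table; a 34 mm dia skirt disc lies directly under it). The point turns with the knob: its +x axis points along the bar to the end with the white line, z up
- service_mat: fixed flat mat of dark rubber 120 (x) x 260 (y) mm, 4 mm thick; origin under its middle, on the table in front of the lock rail
- module_1: grey rail module, None if absent (3 to 5 are there, in any slots). Body 36 (x) x 34 (y) mm, 20 to 74 mm above its origin, which lies under its middle at the foot of its two legs (12 mm above the table on the rail); a lug at the foot reaches to x = -20 mm. 0.15 kg, steel foot. Unlocked, it yields to a straight pull up of about 8 N within 8 mm; 20 mm up it is clear of the rail
- module_2: grey rail module, None if absent (3 to 5 are there, in any slots). Body 36 (x) x 34 (y) mm, 20 to 74 mm above its origin, which lies under its middle at the foot of its two legs (12 mm above the table on the rail); a lug at the foot reaches to x = -20 mm. 0.15 kg, steel foot. Unlocked, it yields to a straight pull up of about 8 N within 8 mm; 20 mm up it is clear of the rail
- module_3: grey rail module, None if absent (3 to 5 are there, in any slots). Body 36 (x) x 34 (y) mm, 20 to 74 mm above its origin, which lies under its middle at the foot of its two legs (12 mm above the table on the rail); a lug at the foot reaches to x = -20 mm. 0.15 kg, steel foot. Unlocked, it yields to a straight pull up of about 8 N within 8 mm; 20 mm up it is clear of the rail
- module_4: grey rail module, None if absent (3 to 5 are there, in any slots). Body 36 (x) x 34 (y) mm, 20 to 74 mm above its origin, which lies under its middle at the foot of its two legs (12 mm above the table on the rail); a lug at the foot reaches to x = -20 mm. 0.15 kg, steel foot. Unlocked, it yields to a straight pull up of about 8 N within 8 mm; 20 mm up it is clear of the rail
- module_5: grey rail module, None if absent (3 to 5 are there, in any slots). Body 36 (x) x 34 (y) mm, 20 to 74 mm above its origin, which lies under its middle at the foot of its two legs (12 mm above the table on the rail); a lug at the foot reaches to x = -20 mm. 0.15 kg, steel foot. Unlocked, it yields to a straight pull up of about 8 N within 8 mm; 20 mm up it is clear of the rail
- amber_bottle: brown bottle with black cap, 48 mm dia, 92 mm high, loose bystander to be left where it is; origin under its middle
- blank_flange: steel blank flange, 40 mm dia, 16 mm high, loose bystander to be left where it is; origin under its middle
- glass_dish: covered glass dish, 64 mm dia, 14 mm high, loose bystander to be left where it is; origin under its middle
- white_puck: white puck, 43 mm dia, 11 mm high, loose bystander to be left where it is; origin under its middle

How it is judged:
On the way, in this order (a step that is already met when the one before it is completed fails the run):
1. all three dials stand at the code 3 - 6 - 2 (within 0.25 rad) with the lock bar still up (value of joint dial_left between 2.106 and 2.606 rad and value of joint dial_middle between 4.462 and 4.962 rad and value of joint dial_right between 1.321 and 1.821 rad and value of joint lock_bar below 0.003 m), for 0.2 s.
2. the lock bar has dropped (over 5 mm), the dials at the code (value of joint dial_left between 2.106 and 2.606 rad and value of joint dial_middle between 4.462 and 4.962 rad and value of joint dial_right between 1.321 and 1.821 rad and value of joint lock_bar above 0.005 m), for 0.2 s.
At the end, for the whole second after the job is handed in: The lock bar is down (over 5 mm), the dials still at the code (within 0.25 rad), and every module present stands at rest, upright (within 0.15 rad) on the service mat, its foot's centre within 43 mm (x) and 117 mm (y) of the mat's centre (all of step 2 and x of module_1 in the frame of service_mat between -0.043 and 0.043 m and y of module_1 in the frame of service_mat between -0.117 and 0.117 m and height (world z) of each of module_1, module_2, module_3, module_4, module_5 below 0.009 m and angle between each of module_1, module_2, module_3, module_4, module_5's own z axis and vertical below 0.15 rad and linear speed of each of module_1, module_2, module_3, module_4, module_5 below 0.02 m/s and x of module_2 in the frame of service_mat between -0.043 and 0.043 m and y of module_2 in the frame of service_mat between -0.117 and 0.117 m and x of module_3 in the frame of service_mat between -0.043 and 0.043 m and y of module_3 in the frame of service_mat between -0.117 and 0.117 m and x of module_4 in the frame of service_mat between -0.043 and 0.043 m and y of module_4 in the frame of service_mat between -0.117 and 0.117 m and x of module_5 in the frame of service_mat between -0.043 and 0.043 m and y of module_5 in the frame of service_mat between -0.117 and 0.117 m); the robot touches nothing.
It fails at once if the amber bottle was moved more than 4 cm (distance of amber_bottle from where it was at the start of the episode above 0.04 m).
It fails at once if the blank flange was moved more than 4 cm (distance of blank_flange from where it was at the start of the episode above 0.04 m).
It fails at once if the glass dish was moved more than 4 cm (distance of glass_dish from where it was at the start of the episode above 0.04 m).
It fails at once if the white puck was moved more than 4 cm (distance of white_puck from where it was at the start of the episode above 0.04 m).
Of module_1, module_2, module_3, module_4, module_5 only 3 to 5 are there at a start; the rules pass over those that are not, and their reading is None.
At some moment in a run one of module_1, module_2, module_3, module_4, module_5 may be knocked a few centimetres aside while the robot is not near it.
Once in a run the grip may slacken for a moment while it holds something.
It also fails if it takes over 210 s, if anything falls off the work surface, if the arm or the gripper's body presses on something with over 40 N, if the wrist force passes 120 N, or if a joint passes its speed limit or range.

## Robot

A 7-joint arm with a two-finger parallel gripper is mounted at the origin on a cart in front of the work surface, level with it; the furniture and walls round the work are solid. World frame = base frame: x ahead of the robot, y to its left, z up, the work surface at z = 0. Lengths are in m, angles in rad, forces in N, time in s.
With the tool pointing down it reaches from about 0.4 to 0.875 m from the base axis. Payload 19.3 kg.
Tool frame: the origin (TCP) lies at the very end of the fingers, on their centre line; the grasp point (between the pads) lies 19 mm behind it; z points along the fingers, y is the direction in which the jaws open and shut (so a half turn about z gives the same grasp; the last joint's range is limited). The gripper opens to 85 mm and grips with 20 to 120 N. Pads are 22 mm wide; open, the fingers measure 114 mm over their backs; the gripper's body (76 mm by 85 mm) begins 54 mm behind the grasp point. The pads swing forward as they close: fully open they stand 13 mm farther back than shut.
Start: joints at [-1.178, 0.521, -0.036, 1.599, 0.021, 1.021, -0.113], TCP at [0.279, 0.559, 0.199] pointing down, gripper open.
Joint ranges: [-2.91, 2.91], [-0.3, 2.13], [-1.5, 1.42], [0.17, 2.43], [-1.26, 4.41], [0.16, 1.93], [-2.52, 2.52]. Speed limits (rad/s): [1.89, 1.89, 2.39, 2.39, 3.01, 3.01, 3.01].

## Interface

Orientations are given as [roll, pitch, yaw] about the fixed x, y, z axes, in that order (R = Rz(yaw) Ry(pitch) Rx(roll)).
In Python, from workcell import bot gives the robot as it stands.
- The arm moves only by the tool carry_out, never from a script. Its argument "targets" is a list of rows, each a list of 7 numbers: the shift along the tool's x, y, z in mm, then the turn, a rotation vector about the tool's x, y, z in units of 6 degrees (1.0 is 6 degrees), then the closure in counts, from 0 (fully open) to 255 (shut). A call has 1 to 5 rows; each row shifts and turns the commanded pose from where the row before left it, along the tool's axes as they then stand; what a row does not reach is not made up. A row lasts 1/12 s, in which the tool goes at most 41.7 mm and 7.16 degrees, less where a joint would pass 70% of its speed; a pose out of reach is approached as far as the arm can. A call is refused whole if a number of a shift passes 41.7 or a number of a turn 1, either way. A call with a gripper value outside its range is refused whole. The fingers move at their own pace and stop on an object; "force" is the grip in N (left out, the last holds). Time passes only in rows, so rows that do not move let the fingers close. It gives the time, the measured TCP pose, the force and the opening at its end, in the units of the state.
- bot.observe(): the state, without advancing time (a new reading comes with each control period).
- bot.grab_frame(name): name is "scene" or "top" or "wrist"; returns a dict with "color" (400x640x3 uint8, red, green, blue), "z_map" (400x640 float32, m along the optical axis (not along the pixel's ray), 0 where there is no reading), "K" (3x3 intrinsics, pixels), "k1" (the pictures are not rectified: a ray, as slopes to the right and down, at radius r is drawn at 1 + k1 r^2 times it, then the intrinsics apply), "cam_to_world" (4x4, takes a point from camera to world coordinates); the wrist camera has in their place "T_tool_cam" (4x4, takes a point from camera to tool coordinates, whose origin is the TCP and whose axes are the flange's). Camera axes: x right, y down, z forward; pixel columns grow to the right and rows downward; lengths in m; the calibration is good to about 2 mm. A picture is of the moment at which its call begins: read the wrist's pose just before it.
- bot.job_done(): hands the job in, once; it reports no verdict.
The state is a dict: "clock": time; "qpos": joint angles; "qd": joint speeds; "joint_efforts": joint torques, N m; "position": TCP position; "tool_rot": TCP orientation; "force": force on the tool from outside, world axes, zero at the start; "moment": the same for the moment, N m; "grip_width": finger opening in m.
Only numpy, scipy, OpenCV 4.12 (cv2) and the standard library are available. Lean on these libraries where they do the work, as an engineer would, in place of code of your own. Each camera call takes 0.05 s, during which the arm holds its last target. There are 200 camera calls.

## Working session

There is one attempt and no reset: what is moved stays moved. The work goes in short steps, Python scripts to look and compute and a tool call to move; the robot and the scene stay as the last step left them, time stands still between calls to the robot, and variables do not carry over. Pictures are saved under pics/ and viewed, about 12 in all and at most 16, crops included, and the job is handed in when it is done.

Besides the shell and the picture viewer there is one more tool, called after "Call:" by a JSON object that holds its "api" and its "payload", one argument or row to a line. carry_out: Moves the arm, as the interface text tells. Its arguments: {"type":"object","properties":{"targets":{"type":"array","items":{"type":"array","items":{"type":"number"}}},"force":{"type":"number"}},"required":["targets"]}

```bash
ls; mkdir -p pics
cat > h.py <<'E'
import numpy as np, cv2
from workcell import bot
from scipy.spatial.transform import Rotation as R
def T_tool():
    s=bot.observe(); T=np.eye(4); T[:3,:3]=R.from_euler('xyz',s['tool_rot']).as_matrix(); T[:3,3]=s['position']; return T
def grab(name):
    T=T_tool(); f=bot.grab_frame(name)
    f['T']=T@f['T_tool_cam'] if name=='wrist' else np.array(f['cam_to_world']); return f
def ray(f,u,v):
    K=f['K']; x=(u-K[0,2])/K[0,0]; y=(v-K[1,2])/K[1,1]; rd=np.hypot(x,y); r=rd
    for _ in range(20): r=rd/(1+f['k1']*r*r)
    s=r/rd if rd>0 else 1
    return np.array([x*s,y*s,1.])
def on_plane(f,u,v,z):
    d=f['T'][:3,:3]@ray(f,u,v); o=f['T'][:3,3]; return o+d*(z-o[2])/d[2]
def pt(f,u,v):
    return (f['T']@np.append(ray(f,u,v)*f['z_map'][int(v),int(u)],1))[:3]
def proj(f,p):
    q=np.linalg.inv(f['T'])@np.append(p,1); x,y=q[:2]/q[2]; r2=x*x+y*y; s=1+f['k1']*r2
    return np.array([f['K'][0,0]*x*s+f['K'][0,2],f['K'][1,1]*y*s+f['K'][1,2]])
def save(f,n,crop=None,scale=1):
    im=cv2.cvtColor(f['color'],cv2.COLOR_RGB2BGR)
    if crop: x0,y0,x1,y1=crop; im=im[y0:y1,x0:x1]
    cv2.imwrite('pics/'+n,cv2.resize(im,None,fx=scale,fy=scale,interpolation=cv2.INTER_CUBIC))
E
python3 - <<'E'
from h import *
import pickle
print(bot.observe())
for n in('top','scene'):
    f=grab(n); save(f,n+'1.png'); pickle.dump(f,open(n+'.pkl','wb')); print(n,f['K'],f['k1'],f['T'])
E
```

```text
pics
{'clock': 0.0, 'qpos': array([-1.17818418,  0.5220108 , -0.03631347,  1.60000693,  0.02119939,
        1.02109217, -0.11276654]), 'qd': array([ 5.18429721e-04, -1.24563832e-03, -9.40007074e-04,  2.62362498e-05,
        5.68037169e-05,  1.32896760e-03, -1.50943512e-03]), 'joint_efforts': array([ 6.77204844e-04, -9.27104974e+01,  1.98045239e+00, -3.69926727e+01,
        1.79423840e-02,  8.29517405e-03,  4.94807352e-05]), 'position': array([0.27891749, 0.55889505, 0.19872829]), 'tool_rot': array([-3.14046372e+00,  8.71690117e-05,  2.67879163e+00]), 'force': array([-0.25431117,  0.68111075, -0.46278712]), 'moment': array([0.03423476, 0.02454046, 0.01636528]), 'grip_width': 0.08568550971605739}
top [[478.08197316   0.         317.61483037]
 [  0.         478.08197316 203.35132731]
 [  0.           0.           1.        ]] -0.11990832548888447 [[-8.53836808e-04 -9.89223479e-01  1.46410995e-01  4.15473287e-01]
 [-9.99649546e-01  4.71817087e-03  2.60485070e-02  7.41185744e-02]
 [-2.64585868e-02 -1.46337444e-01 -9.88880830e-01  9.84200129e-01]
 [ 0.00000000e+00  0.00000000e+00  0.00000000e+00  1.00000000e+00]]
scene [[393.12003842   0.         321.52007008]
 [  0.         393.12003842 204.2548353 ]
 [  0.           0.           1.        ]] -0.09492693046184428 [[ 0.48664766 -0.65459149  0.57851883 -0.02958932]
 [-0.87348223 -0.37539565  0.31001114 -0.24243356]
 [ 0.0142428  -0.65619211 -0.75445945  0.83493572]
 [ 0.          0.          0.          1.        ]]
```

View pics/top1.png

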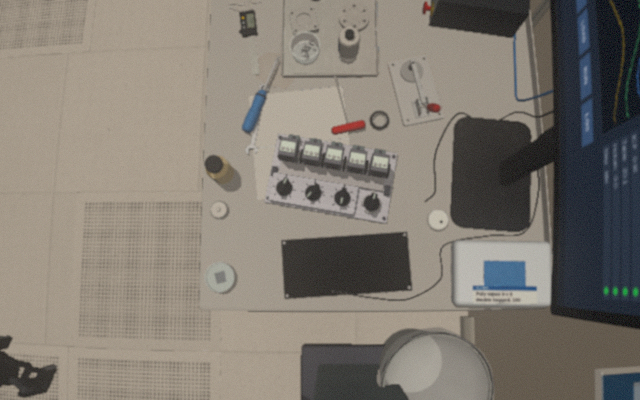

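View pics/scene1.png

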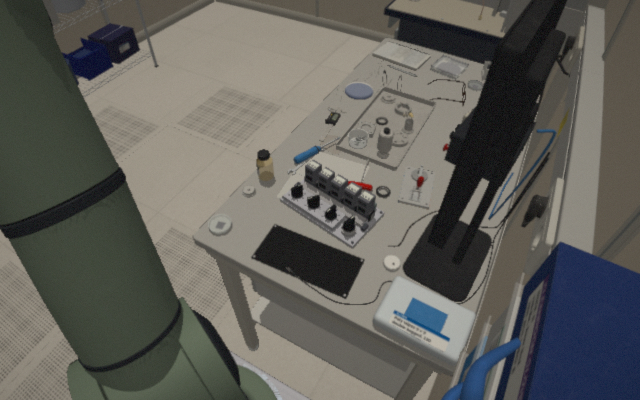

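The top view shows five modules at (289..381, 147..162), three dials at (284,187), (314,192) and (343,198), and the cam at (373,203). The mat spans (281-411, 233-298). The bystanders sit left and right of it.

Run:
```python
from h import *
import pickle
f=pickle.load(open('top.pkl','rb'))
g=f['color'].astype(int).max(2)
m=np.zeros(g.shape,np.uint8); m[228:302,275:418]=(g<70)[228:302,275:418]
m=cv2.morphologyEx(m,cv2.MORPH_OPEN,np.ones((5,5)))
c=max(cv2.findContours(m,0,2)[0],key=cv2.contourArea); r=cv2.minAreaRect(c)
P=np.array([on_plane(f,u,v,.004) for u,v in cv2.boxPoints(r)]); print('mat',P.round(4),P.mean(0), 'sides',np.linalg.norm(P[1]-P[0]),np.linalg.norm(P[2]-P[1]))
k=np.zeros(g.shape,np.uint8); k[175:215,270:390]=(g<60)[175:215,270:390]
n,l,s,ce=cv2.connectedComponentsWithStats(k)
D=[]
for i in range(1,n):
    if s[i,4]>40: p=on_plane(f,*ce[i],.045); D.append(p); print('knob',ce[i],s[i,4],p.round(4))
for u,v,z in[(289,147,.086),(381,162,.086)]: print('mod',on_plane(f,u,v,z), pt(f,u,v))
for n,u,v,z in[('bottle',217,167,.09),('puckL',220,210,.01),('dish',220,278,.01),('puckR',438,220,.01),('monbase',490,175,.02),('box',502,272,.05),('arm',525,160,.1)]: print(n,on_plane(f,u,v,z).round(3),pt(f,u,v).round(3))
save(f,'c1.png',(265,125,405,230),5)
```

```text
mat [[ 0.4839  0.1738  0.004 ]
 [ 0.4995 -0.0825  0.004 ]
 [ 0.3831 -0.0874  0.004 ]
 [ 0.3676  0.1654  0.004 ]] [0.43353318 0.04231926 0.004     ] sides 0.25683769471352874 0.1164821892896559
knob [314.76470588 193.88235294] 51 [0.5736 0.1045 0.045 ]
knob [345.10416667 197.625     ] 48 [0.5658 0.0442 0.045 ]
knob [371.63917526 203.26804124] 97 [ 0.5542 -0.0083  0.045 ]
mod [0.6592884  0.15324262 0.086     ] [0.65899471 0.15314731 0.08708195]
mod [ 0.62828184 -0.02425351  0.086     ] [ 0.62775741 -0.02401109  0.08821346]
bottle [0.62  0.292 0.09 ] [0.619 0.292 0.093]
puckL [0.547 0.303 0.01 ] [0.546 0.302 0.012]
dish [0.407 0.299 0.01 ] [0.407 0.298 0.016]
puckR [ 0.524 -0.147  0.01 ] [ 0.524 -0.147  0.013]
monbase [ 0.616 -0.258  0.02 ] [ 0.618 -0.261  0.011]
box [ 0.416 -0.262  0.05 ] [ 0.416 -0.266  0.039]
arm [ 0.629 -0.301  0.1  ] [ 0.617 -0.28   0.15 ]
```

View pics/c1.png

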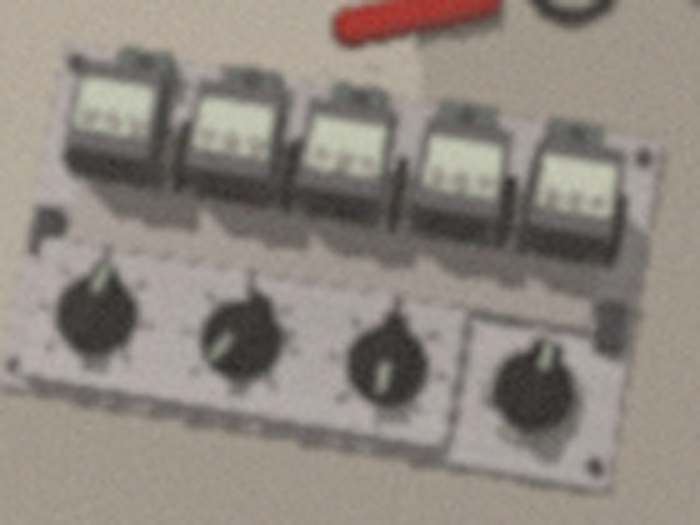

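The crop shows the left dial near 0, the middle pointing lower-left (about 4), the right near 3.2 and the cam near 0.2. I'm moving above the dials for a wrist view.

Call:
{"api": "carry_out", "payload": {
  "targets": [
    [-33,-20.5,-4,0,0,0,0],
    [-33,-20.5,-4,0,0,0,0],
    [-33,-20.5,-4,0,0,0,0],
    [-33,-20.5,-4,0,0,0,0],
    [-33,-20.5,-4,0,0,0,0]
  ],
  "force": 30
}}

```text
clock: 0.52
position: [0.3814, 0.392, 0.2193]
tool_rot: [-3.141, -0.0, 2.679]
force: [0.6, 1.0, -0.6]
grip_width: 0.0855
```

Call:
{"api": "carry_out", "payload": {
  "targets": [
    [-33,-20.5,-4,0,0,0,0],
    [-33,-20.5,-4,0,0,0,0],
    [-33,-20.5,-4,0,0,0,0],
    [-33,-20.5,-4,0,0,0,0],
    [-33,-20.5,-4,0,0,0,0]
  ]
}}

```text
clock: 0.93
position: [0.4833, 0.2266, 0.2394]
tool_rot: [-3.141, -0.0, 2.679]
force: [1.4, 0.6, -0.5]
grip_width: 0.0853
```

Call:
{"api": "carry_out", "payload": {
  "targets": [
    [-33,-20.5,-4,0,0,-0.7,0],
    [-33,-20.5,-4,0,0,-0.7,0],
    [-33,-20.5,0,0,0,-0.7,0],
    [-33,-20.5,0,0,0,-0.7,0],
    [0,0,0,0,0,0,0]
  ]
}}

```text
clock: 1.35
position: [0.5816, 0.0992, 0.2469]
tool_rot: [-3.139, 0.002, 2.97]
force: [-0.5, -0.4, 0.1]
grip_width: 0.0856
```

```bash
cat >> h.py <<'E'
def to(p,yaw):
    "shift in tool mm and turn units (about tool z) to reach world p, yaw (mod pi, nearest)"
    s=bot.observe(); M=R.from_euler('xyz',s['tool_rot']); d=M.inv().apply(np.array(p)-s['position'])*1000
    dy=(yaw-s['tool_rot'][2]+np.pi/2)%np.pi-np.pi/2
    e=(M.inv()*R.from_euler('xyz',[np.pi,0,s['tool_rot'][2]+dy])).as_rotvec()/np.radians(6)
    print('shift',d.round(1),'turn',e.round(2),'q7',s['qpos'][6].round(2),'t',round(float(s['clock']),1))
E
python3 - <<'E'
from h import *
import pickle
s=bot.observe(); print(s['position'],s['tool_rot'],s['qpos'],s['clock'])
f=grab('wrist'); pickle.dump(f,open('w1.pkl','wb')); print(f['T_tool_cam'],f['K'],f['k1']); save(f,'w1.png')
E
```

```text
[0.58159622 0.09915042 0.24690717] [-3.13895364e+00  1.58710967e-03  2.97018442e+00] [-0.31815891  0.41929144  0.06578911  1.64350645 -0.02688958  1.07940568
  1.15401335] 1.35
[[-1.60418432e-04 -9.46561616e-01 -3.22522994e-01  8.39190564e-02]
 [ 9.99999860e-01  1.10718014e-05 -5.29880209e-04  3.71573662e-04]
 [ 5.05135178e-04 -3.22523034e-01  9.46561481e-01 -1.73411087e-01]
 [ 0.00000000e+00  0.00000000e+00  0.00000000e+00  1.00000000e+00]] [[337.80657413   0.         318.39560698]
 [  0.         337.80657413 199.36737356]
 [  0.           0.           1.        ]] -0.022160299166446615
```

View pics/w1.png

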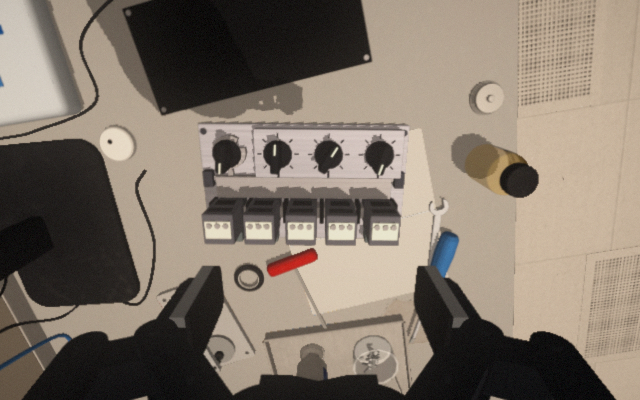

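The wrist view shows the knob row, with the cam at (226,155) and dials at (277,155), (328,155) and (379,155). I'll use the depth to measure the bars.

```bash
cat > m.py <<'E'
from h import *
import pickle
def cloud(f):
    v,u=np.mgrid[0:400,0:640]; K=f['K']; x=(u-K[0,2])/K[0,0]; y=(v-K[1,2])/K[1,1]; rd=np.hypot(x,y); r=rd
    for _ in range(10): r=rd/(1+f['k1']*r*r)
    s=np.where(rd>0,r/np.maximum(rd,1e-9),1); z=f['z_map']
    P=np.stack([x*s*z,y*s*z,z],-1); return P@f['T'][:3,:3].T+f['T'][:3,3]
def blobs(f,zlo,zhi,box,amin=15):
    P=cloud(f); m=(P[...,2]>zlo)&(P[...,2]<zhi)&(P[...,0]>box[0])&(P[...,0]<box[1])&(P[...,1]>box[2])&(P[...,1]<box[3])&(f['z_map']>0)
    n,l,st,c=cv2.connectedComponentsWithStats(m.astype(np.uint8)); out=[]
    for i in range(1,n):
        if st[i,4]<amin: continue
        q=P[l==i]; (cx,cy),(w,h),a=cv2.minAreaRect((q[:,:2]*1000).astype(np.float32))
        if w<h: a+=90
        out.append((cx/1000,cy/1000,max(w,h),min(w,h),np.radians(a),q[:,2].mean(),st[i,4],c[i]))
    return out
E
python3 - <<'E'
from m import *
f=pickle.load(open('w1.pkl','rb'))
print('knobs x,y,L,W(mm),bar yaw,z')
for b in blobs(f,.050,.066,(.5,.605,-.06,.22)): print(np.round(b[:7],3),b[7].round())
print('mods')
for b in blobs(f,.076,.1,(.58,.72,-.08,.22)): print(np.round(b[:7],3),b[7].round())
P=cloud(f); print('table z',np.median(P[60:100,420:460,2]))
save(f,'w1c.png',(195,118,415,250),3.6)
E
```

```text
knobs x,y,L,W(mm),bar yaw,z
[ 5.5700e-01 -7.0000e-03  3.3763e+01  1.5611e+01  2.8550e+00  5.6000e-02
  3.5500e+02] [220. 158.]
[5.6800e-01 5.2000e-02 3.3333e+01 9.6350e+00 2.9220e+00 5.6000e-02
 2.8900e+02] [274. 159.]
[5.7800e-01 1.1100e-01 3.3871e+01 1.0111e+01 2.4140e+00 5.6000e-02
 2.9100e+02] [329. 159.]
[5.8900e-01 1.7000e-01 3.4132e+01 1.0327e+01 2.6770e+00 5.6000e-02
 3.0300e+02] [383. 160.]
mods
[ 6.2700e-01 -2.0000e-02  3.6721e+01  3.4591e+01  2.9660e+00  8.5000e-02
  1.0660e+03] [218. 228.]
[6.3500e-01 2.3000e-02 3.5730e+01 3.4548e+01 2.9710e+00 8.5000e-02
 1.0240e+03] [259. 228.]
[6.4300e-01 6.8000e-02 3.6245e+01 3.3193e+01 2.9650e+00 8.5000e-02
 1.0140e+03] [300. 229.]
[6.5100e-01 1.1100e-01 3.7114e+01 3.3830e+01 2.9750e+00 8.5000e-02
 1.0260e+03] [340. 229.]
[6.6000e-01 1.5800e-01 3.5965e+01 3.4411e+01 2.9590e+00 8.5000e-02
 1.0290e+03] [384. 229.]
table z -0.0012188358954072775
```

View pics/w1c.png

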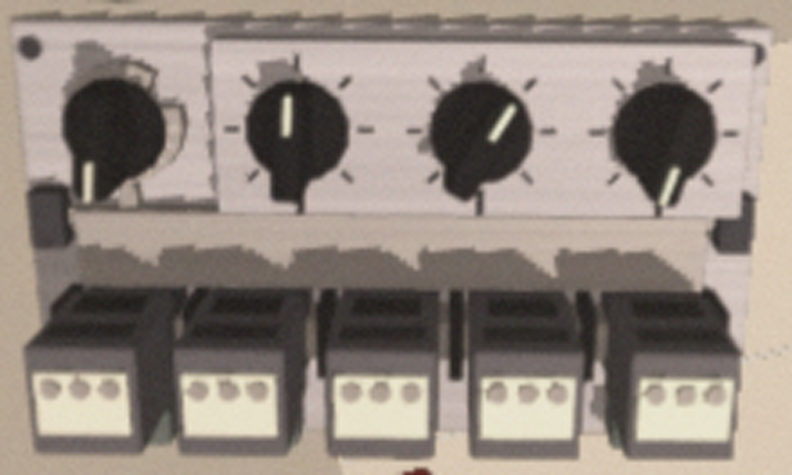

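Call:
{"api": "carry_out", "payload": {
  "targets": [
    [2.4,35.5,20,0,0,0,170],
    [2.4,35.5,30,0,0,0,170],
    [0,0,30,0,0,1,170],
    [0,0,30,0,0,1,170],
    [0,0,30,0,0,0.8,170]
  ]
}}

```text
clock: 1.82
position: [0.5841, 0.1745, 0.1089]
tool_rot: [-3.141, -0.0, 2.674]
force: [-0.7, 0.6, -0.6]
grip_width: 0.0289
```

Call:
{"api": "carry_out", "payload": {
  "targets": [
    [0,0,0,0,0,0,170],
    [0,0,0,0,0,0,170]
  ]
}}

```text
clock: 1.98
position: [0.5839, 0.1738, 0.1099]
tool_rot: [-3.14, -0.002, 2.682]
force: [0.6, -0.2, 0.7]
grip_width: 0.0283
```

```bash
python3 -c "
from h import *
to((.589,.170,.035),2.677);print(bot.observe()['grip_width'],bot.observe()['position'])"
```

```text
shift [-6.4 -0.9 74.9] turn [-0.02 -0.02  0.05] q7 0.79 t 2.0
0.02825285739584072 [0.58386379 0.17376917 0.10990248]
```

Call:
{"api": "carry_out", "payload": {
  "targets": [
    [-6.4,-0.9,25,0,0,0,170],
    [0,0,20,0,0,0,170],
    [0,0,15,0,0,0,170],
    [0,0,10,0,0,0,170],
    [0,0,5,0,0,0,170]
  ]
}}

```text
clock: 2.4
position: [0.5906, 0.17, 0.036]
tool_rot: [3.141, 0.0, 2.681]
force: [-0.1, -0.4, 0.1]
grip_width: 0.0284
```

Call:
{"api": "carry_out", "payload": {
  "targets": [
    [0,0,0,0,0,0,170],
    [0,0,0,0,0,0,255],
    [0,0,0,0,0,0,255],
    [0,0,0,0,0,0,255],
    [0,0,0,0,0,0,255]
  ],
  "force": 30
}}

```text
clock: 2.82
position: [0.5906, 0.1698, 0.0361]
tool_rot: [3.141, 0.001, 2.679]
force: [0.4, 0.3, -0.8]
grip_width: 0.0001
```

Run:
```python
from h import *
print(bot.observe()['grip_width'])
f=grab('wrist'); save(f,'w2.png')
```

```text
8.551237386499235e-05
```

View pics/w2.png

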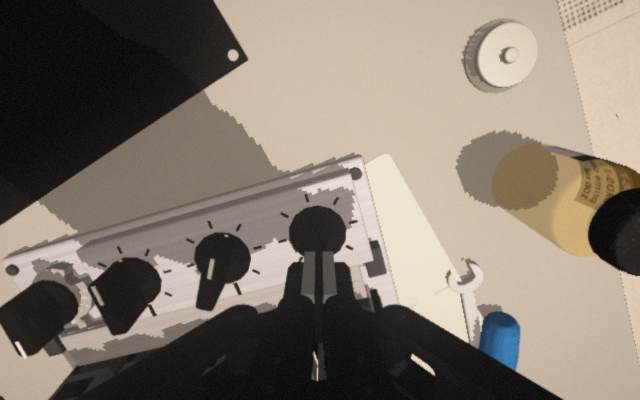

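Run:
```python
from m import *
f=grab('wrist'); P=cloud(f)
for v in range(215,395,12): print(v,[tuple((P[v,u]*1000).round().astype(int)) for u in (295,308,318,330)], f['color'][v,318])
save(f,'w2c.png',(250,180,390,400),2.7)
```

```text
215 [(np.int64(574), np.int64(163), np.int64(25)), (np.int64(576), np.int64(171), np.int64(30)), (np.int64(575), np.int64(178), np.int64(40)), (np.int64(582), np.int64(182), np.int64(29))] [41 37 35]
227 [(np.int64(579), np.int64(161), np.int64(30)), (np.int64(573), np.int64(173), np.int64(55)), (np.int64(575), np.int64(177), np.int64(56)), (np.int64(588), np.int64(179), np.int64(30))] [40 35 34]
239 [(np.int64(586), np.int64(157), np.int64(30)), (np.int64(579), np.int64(170), np.int64(56)), (np.int64(580), np.int64(175), np.int64(57)), (np.int64(595), np.int64(175), np.int64(29))] [35 30 31]
251 [(np.int64(595), np.int64(152), np.int64(24)), (np.int64(578), np.int64(171), np.int64(70)), (np.int64(580), np.int64(175), np.int64(70)), (np.int64(583), np.int64(180), np.int64(70))] [32 28 29]
263 [(np.int64(579), np.int64(164), np.int64(75)), (np.int64(578), np.int64(171), np.int64(81)), (np.int64(580), np.int64(175), np.int64(81)), (np.int64(582), np.int64(180), np.int64(82))] [35 32 27]
275 [(np.int64(579), np.int64(164), np.int64(84)), (np.int64(578), np.int64(171), np.int64(91)), (np
[... 1229 characters left out ...]
), np.int64(145), np.int64(56)), (np.int64(583), np.int64(177), np.int64(128))] [43 40 42]
359 [(np.int64(572), np.int64(173), np.int64(142)), (np.int64(595), np.int64(164), np.int64(116)), (np.int64(641), np.int64(144), np.int64(65)), (np.int64(599), np.int64(170), np.int64(116))] [55 51 47]
371 [(np.int64(572), np.int64(173), np.int64(145)), (np.int64(596), np.int64(163), np.int64(121)), (np.int64(641), np.int64(145), np.int64(73)), (np.int64(598), np.int64(170), np.int64(121))] [86 79 75]
383 [(np.int64(572), np.int64(173), np.int64(148)), (np.int64(580), np.int64(172), np.int64(142)), (np.int64(581), np.int64(174), np.int64(142)), (np.int64(582), np.int64(177), np.int64(142))] [15 15 16]
```

View pics/w2c.png

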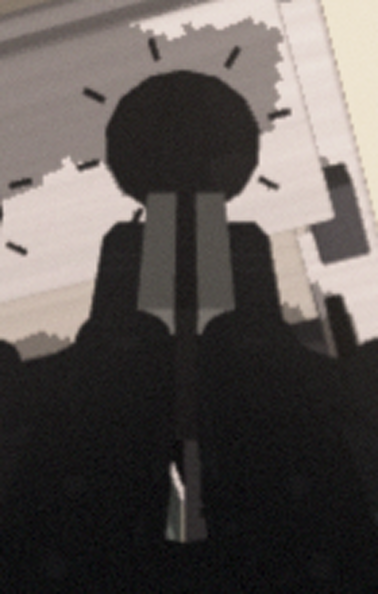

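Run:
```python
from m import *
f=pickle.load(open('w1.pkl','rb')); P=cloud(f)
m=f['z_map']; t=np.array([.5816,.0992,.2469])
for u in (205,215,430,440): print(u,[(v,((P[v,u]-t)*1000).round().astype(int).tolist()) for v in range(264,300,4)])
f=grab('wrist'); P=cloud(f); print([(v,(P[v,318]*1000).round().astype(int).tolist(),(P[v,310]*1000).round().astype(int).tolist()) for v in range(236,256,2)])
```

```text
205 [(264, [127, -186, -248]), (268, [-19, -44, 49]), (272, [-19, -44, 52]), (276, [-19, -42, 56]), (280, [-19, -41, 60]), (284, [-18, -41, 61]), (288, [-18, -40, 64]), (292, [-17, -40, 65]), (296, [-16, -40, 66])]
215 [(264, [130, -172, -248]), (268, [-19, -40, 50]), (272, [-17, -40, 51]), (276, [-16, -40, 52]), (280, [-15, -40, 53]), (284, [-13, -41, 53]), (288, [-12, -41, 54]), (292, [-9, -42, 53]), (296, [-9, -42, 55])]
430 [(264, [177, 126, -241]), (268, [-4, 48, 50]), (272, [-3, 48, 52]), (276, [-4, 46, 56]), (280, [-4, 45, 59]), (284, [-4, 45, 62]), (288, [-3, 44, 63]), (292, [-2, 44, 64]), (296, [-1, 44, 64])]
440 [(264, [168, 135, -223]), (268, [174, 134, -223]), (272, [180, 134, -223]), (276, [-3, 50, 56]), (280, [-3, 49, 59]), (284, [-3, 48, 62]), (288, [-5, 47, 65]), (292, [-4, 47, 67]), (296, [-4, 46, 70])]
[(236, [579, 175, 57], [577, 172, 56]), (238, [579, 175, 58], [578, 171, 57]), (240, [581, 174, 56], [579, 171, 57]), (242, [582, 174, 56], [580, 170, 57]), (244, [583, 174, 57], [581, 170, 57]), (246, [584, 173, 57], [582, 169, 57]), (248, [585, 172, 56], [583, 169, 56]), (250, [585, 172, 57], [584, 168, 56]), (252, [580, 175, 71], [578, 172, 71]), (254, [580, 175, 74], [578, 172, 73])]
```

The pads closed above the bar. Depth shows the fingertips at z≈70 mm with the TCP reading 36 mm, so the real tips sit about 34 mm behind the reported TCP. I'll correct for that and step down while watching the force.

Call:
{"api": "carry_out", "payload": {
  "targets": [
    [0,0,0,0,0,0,170],
    [0,0,0,0,0,0,170],
    [0,0,0,0,0,0,170],
    [0,0,8,0,0,0,170],
    [0,0,8,0,0,0,170]
  ]
}}

```text
clock: 3.38
position: [0.5904, 0.1698, 0.019]
tool_rot: [3.141, 0.0, 2.679]
force: [0.2, 0.4, 0.3]
grip_width: 0.0283
```

Call:
{"api": "carry_out", "payload": {
  "targets": [
    [0,0,6,0,0,0,170],
    [0,0,6,0,0,0,170],
    [0,0,4,0,0,0,170],
    [0,0,0,0,0,0,170]
  ]
}}

```text
clock: 3.72
position: [0.5896, 0.1695, 0.0022]
tool_rot: [-3.14, -0.001, 2.679]
force: [-0.7, -0.4, -0.4]
grip_width: 0.0286
```

Call:
{"api": "carry_out", "payload": {
  "targets": [
    [0,0,0,0,0,0,255],
    [0,0,0,0,0,0,255],
    [0,0,0,0,0,0,255],
    [0,0,0,0,0,0,255]
  ]
}}

```text
clock: 4.05
position: [0.5902, 0.1694, 0.0035]
tool_rot: [-3.141, 0.0, 2.679]
force: [-0.9, -2.8, -0.6]
grip_width: 0.0094
```

Gripped (9.4 mm). Now turning the left dial 2.07 rad clockwise.

Call:
{"api": "carry_out", "payload": {
  "targets": [
    [0,0,0,0,0,1,255],
    [0,0,0,0,0,1,255],
    [0,0,0,0,0,1,255],
    [0,0,0,0,0,1,255],
    [0,0,0,0,0,1,255]
  ]
}}

```text
clock: 4.47
position: [0.5902, 0.1694, 0.0036]
tool_rot: [-3.141, 0.0, 2.15]
force: [-1.3, -2.9, -2.0]
grip_width: 0.0096
```

Call:
{"api": "carry_out", "payload": {
  "targets": [
    [0,0,0,0,0,1,255],
    [0,0,0,0,0,1,255],
    [0,0,0,0,0,1,255],
    [0,0,0,0,0,1,255],
    [0,0,0,0,0,1,255]
  ]
}}

```text
clock: 4.88
position: [0.5902, 0.1694, 0.0036]
tool_rot: [3.142, 0.0, 1.626]
force: [-1.8, -3.5, -1.0]
grip_width: 0.0095
```

Call:
{"api": "carry_out", "payload": {
  "targets": [
    [0,0,0,0,0,1,255],
    [0,0,0,0,0,1,255],
    [0,0,0,0,0,1,255],
    [0,0,0,0,0,1,255],
    [0,0,0,0,0,1,255]
  ]
}}

```text
clock: 5.3
position: [0.5902, 0.1694, 0.0036]
tool_rot: [3.141, 0.0, 1.103]
force: [-2.5, -3.8, -1.5]
grip_width: 0.0095
```

Call:
{"api": "carry_out", "payload": {
  "targets": [
    [0,0,0,0,0,1,255],
    [0,0,0,0,0,1,255],
    [0,0,0,0,0,1,255],
    [0,0,0,0,0,1,255],
    [0,0,0,0,0,0.8,255]
  ]
}}

```text
clock: 5.72
position: [0.5902, 0.1694, 0.0036]
tool_rot: [3.141, 0.0, 0.6]
force: [-2.1, -4.3, 0.7]
grip_width: 0.009
```

Call:
{"api": "carry_out", "payload": {
  "targets": [
    [0,0,0,0,0,0,255],
    [0,0,0,0,0,0,255]
  ]
}}

```text
clock: 5.88
position: [0.5902, 0.1694, 0.0036]
tool_rot: [3.141, 0.0, 0.606]
force: [-2.1, -4.4, 2.4]
grip_width: 0.0093
```

Call:
{"api": "carry_out", "payload": {
  "targets": [
    [0,0,0,0,0,0,170],
    [0,0,0,0,0,0,170],
    [0,0,0,0,0,0,170],
    [0,0,-30,0,0,0,170],
    [0,0,-30,0,0,1,170]
  ]
}}

```text
clock: 6.3
position: [0.5895, 0.1694, 0.0634]
tool_rot: [-3.141, 0.002, 0.503]
force: [0.5, 0.9, 0.9]
grip_width: 0.0282
```

Call:
{"api": "carry_out", "payload": {
  "targets": [
    [0,0,0,0,0,1,170],
    [0,0,0,0,0,1,170],
    [0,0,0,0,0,1,170],
    [0,0,0,0,0,1,170],
    [0,0,0,0,0,1,170]
  ]
}}

```text
clock: 6.72
position: [0.5903, 0.1701, 0.0636]
tool_rot: [-3.141, -0.0, -0.027]
force: [0.5, -0.4, 0.4]
grip_width: 0.0287
```

Call:
{"api": "carry_out", "payload": {
  "targets": [
    [0,0,0,0,0,1,170],
    [0,0,0,0,0,0.9,170],
    [2,40,0,0,0,0,170],
    [2,40,0,0,0,0,170],
    [0,39,0,0,0,0,170]
  ]
}}

```text
clock: 7.13
position: [0.5677, 0.0518, 0.0634]
tool_rot: [3.141, -0.0, -0.22]
force: [1.5, -1.3, -0.6]
grip_width: 0.0286
```

Call:
{"api": "carry_out", "payload": {
  "targets": [
    [0,0,0,0,0,0,170],
    [0,0,0,0,0,0,170]
  ]
}}

```text
clock: 7.3
position: [0.5679, 0.0509, 0.0639]
tool_rot: [-3.141, -0.0, -0.225]
force: [0.7, 0.4, 0.1]
grip_width: 0.0285
```

Run:
```python
from m import *
to((.5685,.0515,.003),2.922)
f=grab('wrist')
for b in blobs(f,.050,.064,(.5,.605,-.06,.22)): print(np.round(b[:7],3),b[7].round())
f=grab('top')
for b in blobs(f,.050,.064,(.5,.605,-.06,.22)): print(np.round(b[:7],3),b[7].round())
save(f,'c2.png',(265,125,405,230),5)
```

```text
shift [ 0.5 -0.7 60.9] turn [-0.   -0.   -0.05] q7 -1.23 t 7.3
[ 5.5700e-01 -8.0000e-03  3.4246e+01  1.6403e+01  2.9930e+00  5.6000e-02
  1.2180e+03] [418. 225.]
[5.6800e-01 5.1000e-02 3.4211e+01 9.6430e+00 2.9100e+00 5.7000e-02
 9.2700e+02] [318. 230.]
[5.7900e-01 1.1000e-01 3.4662e+01 1.0091e+01 2.4130e+00 5.6000e-02
 9.4800e+02] [218. 234.]
[5.9000e-01 1.6900e-01 3.4243e+01 1.1181e+01 5.9600e-01 5.5000e-02
 1.1620e+03] [119. 238.]
[ 5.5100e-01 -8.0000e-03  2.2230e+01  1.4315e+01  2.9030e+00  5.8000e-02
  7.4000e+01] [372. 204.]
```

Call:
{"api": "carry_out", "payload": {
  "targets": [
    [0.5,-0.5,20,0,0,0,170],
    [0,0,20,0,0,0,170],
    [0,0,14,0,0,0,170],
    [0,0,7,0,0,0,170],
    [0,0,0,0,0,0,170]
  ]
}}

```text
clock: 7.82
position: [0.5679, 0.0537, 0.0012]
tool_rot: [3.141, 0.002, -0.221]
force: [-0.3, -0.9, 0.4]
grip_width: 0.0283
```

Call:
{"api": "carry_out", "payload": {
  "targets": [
    [0,0,0,0,0,0,255],
    [0,0,0,0,0,0,255],
    [0,0,0,0,0,0,255],
    [0,0,0,0,0,0,255]
  ]
}}

```text
clock: 8.15
position: [0.5685, 0.0517, 0.0032]
tool_rot: [3.14, -0.001, -0.223]
force: [-2.2, -9.1, -4.8]
grip_width: 0.0095
```

Call:
{"api": "carry_out", "payload": {
  "targets": [
    [0,0,0,0,0,-1,255],
    [0,0,0,0,0,-1,255],
    [0,0,0,0,0,-1,255],
    [0,0,0,0,0,-1,255],
    [0,0,0,0,0,-1,255]
  ]
}}

```text
clock: 8.57
position: [0.5685, 0.0515, 0.0032]
tool_rot: [3.14, 0.0, 0.306]
force: [-3.1, -9.4, -5.3]
grip_width: 0.0098
```

Call:
{"api": "carry_out", "payload": {
  "targets": [
    [0,0,0,0,0,-1,255],
    [0,0,0,0,0,-1,255],
    [0,0,0,0,0,-1,255],
    [0,0,0,0,0,-1,255],
    [0,0,0,0,0,-1,255]
  ]
}}

```text
clock: 8.98
position: [0.5685, 0.0514, 0.0032]
tool_rot: [3.14, 0.001, 0.829]
force: [-2.7, -9.4, -3.8]
grip_width: 0.0092
```

Call:
{"api": "carry_out", "payload": {
  "targets": [
    [0,0,0,0,0,-1,255],
    [0,0,0,0,0,-1,255],
    [0,0,0,0,0,-1,255],
    [0,0,0,0,0,-1,255],
    [0,0,0,0,0,-1,255]
  ]
}}

```text
clock: 9.4
position: [0.5685, 0.0513, 0.0032]
tool_rot: [3.141, 0.002, 1.353]
force: [-3.0, -9.8, -2.7]
grip_width: 0.0095
```

Call:
{"api": "carry_out", "payload": {
  "targets": [
    [0,0,0,0,0,-0.4,255],
    [0,0,0,0,0,0,255],
    [0,0,0,0,0,0,255]
  ]
}}

```text
clock: 9.65
position: [0.5685, 0.0512, 0.0032]
tool_rot: [3.141, 0.002, 1.39]
force: [-2.2, -9.1, -1.9]
grip_width: 0.0092
```

Call:
{"api": "carry_out", "payload": {
  "targets": [
    [0,0,0,0,0,0,170],
    [0,0,0,0,0,0,170],
    [0,0,0,0,0,0,170],
    [0,0,-30,0,0,0,170],
    [0,0,-30,0,0,-1,170]
  ]
}}

```text
clock: 10.07
position: [0.5675, 0.0531, 0.0623]
tool_rot: [-3.139, 0.001, 1.494]
force: [0.2, 0.7, -0.7]
grip_width: 0.0286
```

Call:
{"api": "carry_out", "payload": {
  "targets": [
    [0,0,0,0,0,-1,170],
    [0,0,0,0,0,-1,170],
    [0,0,0,0,0,-1,170],
    [0,0,0,0,0,-1,170],
    [0,0,0,0,0,-1,170]
  ]
}}

```text
clock: 10.48
position: [0.5687, 0.0534, 0.0629]
tool_rot: [3.141, 0.0, 2.024]
force: [-0.3, -0.4, 0.9]
grip_width: 0.0282
```

Call:
{"api": "carry_out", "payload": {
  "targets": [
    [0,0,0,0,0,-1,170],
    [0,0,0,0,0,-1,170],
    [0,0,0,0,0,-1,170],
    [0,0,0,0,0,-0.8,170],
    [15.5,25.5,0,0,0,0,170]
  ]
}}

```text
clock: 10.9
position: [0.5738, 0.0769, 0.0631]
tool_rot: [-3.14, 0.002, 2.416]
force: [0.4, -1.1, 0.0]
grip_width: 0.0283
```

Call:
{"api": "carry_out", "payload": {
  "targets": [
    [15.5,25.5,0,0,0,0,170],
    [0,0,0,0,0,0,170],
    [0,0,0,0,0,0,170]
  ]
}}

```text
clock: 11.15
position: [0.5792, 0.1138, 0.0625]
tool_rot: [3.141, -0.0, 2.42]
force: [-0.1, -0.0, 0.1]
grip_width: 0.0285
```

Run:
```python
from m import *
to((.579,.1105,.003),2.413)
f=grab('wrist')
for b in blobs(f,.050,.064,(.5,.605,-.06,.22)): print(np.round(b[:7],3),b[7].round())
```

```text
shift [-2.1 -2.6 59.5] turn [ 0.   -0.    0.06] q7 0.7 t 11.2
[5.8900e-01 1.7000e-01 3.3974e+01 1.0248e+01 6.0000e-01 5.6000e-02
 1.1440e+03] [405. 186.]
[5.7800e-01 1.1100e-01 3.3855e+01 9.6720e+00 2.4210e+00 5.6000e-02
 9.2400e+02] [314. 236.]
[5.6800e-01 5.2000e-02 3.3932e+01 1.0514e+01 1.3960e+00 5.6000e-02
 8.7400e+02] [231. 282.]
[ 5.5100e-01 -5.0000e-03  2.1800e+01  1.3025e+01  2.8590e+00  5.5000e-02
  6.6900e+02] [153. 314.]
```

Call:
{"api": "carry_out", "payload": {
  "targets": [
    [-2,-2.5,20,0,0,0,170],
    [0,0,20,0,0,0,170],
    [0,0,13,0,0,0,170],
    [0,0,7,0,0,0,170],
    [0,0,0,0,0,0,170]
  ]
}}

```text
clock: 11.62
position: [0.5782, 0.1079, 0.0012]
tool_rot: [-3.14, -0.001, 2.416]
force: [-1.0, -1.0, -0.3]
grip_width: 0.0286
```

Call:
{"api": "carry_out", "payload": {
  "targets": [
    [0,0,0,0,0,0,255],
    [0,0,0,0,0,0,255],
    [0,0,0,0,0,0,255],
    [0,0,0,0,0,0,255]
  ]
}}

```text
clock: 11.95
position: [0.5801, 0.1093, 0.0034]
tool_rot: [3.139, 0.001, 2.417]
force: [4.6, 2.5, -8.7]
grip_width: 0.0091
```

Call:
{"api": "carry_out", "payload": {
  "targets": [
    [0,0,0,0,0,1,255],
    [0,0,0,0,0,1,255],
    [0,0,0,0,0,1,255],
    [0,0,0,0,0,1,255],
    [0,0,0,0,0,1,255]
  ]
}}

```text
clock: 12.37
position: [0.5796, 0.1091, 0.0033]
tool_rot: [3.14, -0.0, 1.889]
force: [1.5, 1.2, -5.6]
grip_width: 0.0091
```

Call:
{"api": "carry_out", "payload": {
  "targets": [
    [0,0,0,0,0,1,255],
    [0,0,0,0,0,1,255],
    [0,0,0,0,0,1,255],
    [0,0,0,0,0,1,255],
    [0,0,0,0,0,0.8,255]
  ]
}}

```text
clock: 12.78
position: [0.5791, 0.1091, 0.0033]
tool_rot: [3.141, -0.001, 1.385]
force: [-1.7, -0.1, -1.8]
grip_width: 0.0094
```

Call:
{"api": "carry_out", "payload": {
  "targets": [
    [0,0,0,0,0,0,255],
    [0,0,0,0,0,0,255]
  ]
}}

```text
clock: 12.95
position: [0.5791, 0.1091, 0.0032]
tool_rot: [3.141, -0.001, 1.394]
force: [-1.8, 0.9, 8.0]
grip_width: 0.0092
```

Call:
{"api": "carry_out", "payload": {
  "targets": [
    [0,0,0,0,0,0,170],
    [0,0,0,0,0,0,170],
    [0,0,0,0,0,0,170],
    [0,0,-30,0,0,0,160],
    [0,0,-30,0,0,-1,160]
  ]
}}

```text
clock: 13.37
position: [0.5779, 0.1083, 0.062]
tool_rot: [-3.139, 0.002, 1.494]
force: [1.0, 0.3, 0.2]
grip_width: 0.0317
```

Call:
{"api": "carry_out", "payload": {
  "targets": [
    [0,0,0,0,0,-1,160],
    [0,0,0,0,0,-1,160],
    [0,0,0,0,0,-1,160],
    [0,0,0,0,0,-1,160],
    [0,0,0,0,0,-1,160]
  ]
}}

```text
clock: 13.78
position: [0.5791, 0.1086, 0.0627]
tool_rot: [3.141, 0.0, 2.025]
force: [-0.6, -1.0, -0.5]
grip_width: 0.0324
```

Call:
{"api": "carry_out", "payload": {
  "targets": [
    [0,0,0,0,0,-1,160],
    [0,0,0,0,0,-1,160],
    [0,0,0,0,0,-1,160],
    [0,0,0,0,0,-1,160],
    [0,0,0,0,0,-1,160]
  ]
}}

```text
clock: 14.2
position: [0.5791, 0.1085, 0.0626]
tool_rot: [3.141, 0.0, 2.549]
force: [0.3, 0.7, 0.3]
grip_width: 0.0319
```

Call:
{"api": "carry_out", "payload": {
  "targets": [
    [0,0,0,0,0,-1,160],
    [0,0,0,0,0,-1,160],
    [0,0,0,0,0,-1,160],
    [-4,-39,0,0,0,0,160],
    [-4,-39,0,0,0,0,160]
  ]
}}

```text
clock: 14.62
position: [0.5648, 0.0324, 0.0624]
tool_rot: [3.141, 0.0, 2.862]
force: [0.7, -1.3, -0.3]
grip_width: 0.0317
```

Call:
{"api": "carry_out", "payload": {
  "targets": [
    [-4,-39,0,0,0,0,160],
    [0,0,0,0,0,0,160],
    [0,0,0,0,0,0,160]
  ]
}}

```text
clock: 14.87
position: [0.5575, -0.0097, 0.0628]
tool_rot: [-3.141, 0.001, 2.853]
force: [-0.1, 0.3, 0.4]
grip_width: 0.0316
```

Run:
```python
from m import *
to((.5578,-.0075,.003),2.855)
f=grab('wrist')
for b in blobs(f,.052,.060,(.5,.605,-.06,.22)): print(np.round(b[:7],3),b[7].round())
P=cloud(f);m=(abs(P[...,2]-.056)<.003)&(np.hypot(P[...,0]-.5578,P[...,1]+.0075)<.022); q=P[m][:,:2]; w,v=np.linalg.eigh(np.cov(q.T)); print(q.mean(0),np.sqrt(w),np.arctan2(v[1,1],v[0,1]))
save(f,'w3.png',(180,100,500,360),2.4)
```

```text
shift [ 0.4  2.2 59.8] turn [-0.    0.01 -0.02] q7 1.25 t 14.9
[5.8800e-01 1.6800e-01 3.3825e+01 1.0343e+01 5.8000e-01 5.6000e-02
 8.6000e+02] [624. 198.]
[5.7800e-01 1.1000e-01 3.3934e+01 1.0631e+01 1.3980e+00 5.6000e-02
 1.0680e+03] [527. 212.]
[ 5.5700e-01 -7.0000e-03  3.3982e+01  1.1774e+01  2.8470e+00  5.6000e-02
  1.0740e+03] [322. 232.]
[5.6800e-01 5.1000e-02 3.3803e+01 1.0314e+01 1.3980e+00 5.6000e-02
 1.0120e+03] [424. 223.]
[ 0.5557981  -0.00699353] [0.00337319 0.00955017] 2.8441200116168543
```

View pics/w3.png

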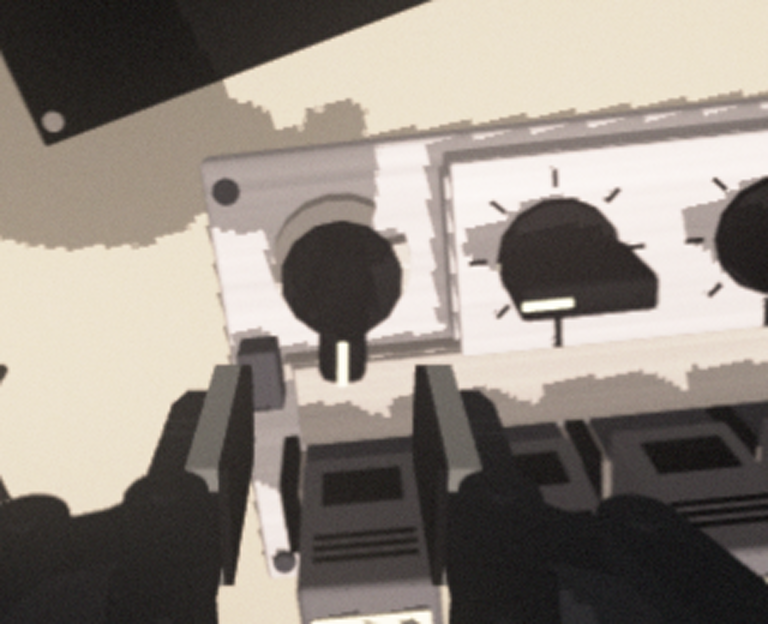

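The picture shows the cam's white line at the far side (bar yaw 2.847, so cam ≈ 0.12). The right dial's pointer is on mark 2. I'm gripping the cam and turning it clockwise.

Call:
{"api": "carry_out", "payload": {
  "targets": [
    [0.5,2.5,20,0,0,0,160],
    [0,0,20,0,0,0,160],
    [0,0,13,0,0,0,160],
    [0,0,6,0,0,0,160],
    [0,0,0,0,0,0,160]
  ]
}}

```text
clock: 15.33
position: [0.5573, -0.0032, 0.0023]
tool_rot: [-3.141, -0.002, 2.859]
force: [0.1, -0.0, -0.2]
grip_width: 0.0318
```

Call:
{"api": "carry_out", "payload": {
  "targets": [
    [0,0,0,0,0,0,255],
    [0,0,0,0,0,0,255],
    [0,0,0,0,0,0,255],
    [0,0,0,0,0,0,255]
  ]
}}

```text
clock: 15.67
position: [0.5572, -0.0069, 0.0042]
tool_rot: [-3.139, -0.0, 2.855]
force: [-4.8, -14.2, -1.4]
grip_width: 0.0114
```

Call:
{"api": "carry_out", "payload": {
  "targets": [
    [0,0,0,0,0,1,255],
    [0,0,0,0,0,1,255],
    [0,0,0,0,0,1,255],
    [0,0,0,0,0,1,255],
    [0,0,0,0,0,1,255]
  ]
}}

```text
clock: 16.08
position: [0.5575, -0.0066, 0.0042]
tool_rot: [-3.14, 0.001, 2.326]
force: [-2.9, -13.1, -5.7]
grip_width: 0.0113
```

Call:
{"api": "carry_out", "payload": {
  "targets": [
    [0,0,0,0,0,1,255],
    [0,0,0,0,0,1,255],
    [0,0,0,0,0,1,255],
    [0,0,0,0,0,1,255],
    [0,0,0,0,0,1,255]
  ]
}}

```text
clock: 16.5
position: [0.5579, -0.0064, 0.0043]
tool_rot: [3.141, 0.002, 1.803]
force: [-0.5, -13.5, -6.7]
grip_width: 0.011
```

Call:
{"api": "carry_out", "payload": {
  "targets": [
    [0,0,0,0,0,1,255],
    [0,0,0,0,0,1,255],
    [0,0,0,0,0,1,255],
    [0,0,0,0,0,1,255],
    [0,0,0,0,0,1,255]
  ]
}}

```text
clock: 16.92
position: [0.5584, -0.0065, 0.0043]
tool_rot: [3.139, 0.001, 1.28]
force: [0.9, -14.2, -10.5]
grip_width: 0.0114
```

Call:
{"api": "carry_out", "payload": {
  "targets": [
    [0,0,0,0,0,1,255],
    [0,0,0,0,0,1,255],
    [0,0,0,0,0,1,255],
    [0,0,0,0,0,1,255],
    [0,0,0,0,0,0.8,255]
  ]
}}

```text
clock: 17.33
position: [0.5587, -0.0067, 0.0044]
tool_rot: [3.138, 0.0, 0.776]
force: [3.4, -15.0, -8.5]
grip_width: 0.0113
```

Call:
{"api": "carry_out", "payload": {
  "targets": [
    [0,0,0,0,0,0.4,255],
    [0,0,0,0,0,0.4,255],
    [0,0,0,0,0,0,255],
    [0,0,0,0,0,0,255],
    [0,0,0,0,0,0,255]
  ]
}}

```text
clock: 17.75
position: [0.5588, -0.0068, 0.0044]
tool_rot: [3.138, -0.0, 0.698]
force: [1.6, -16.0, -8.6]
grip_width: 0.0117
```

Run:
```python
from m import *
s=bot.observe(); print(s['moment'],s['force'],s['tool_rot'])
f=grab('wrist'); save(f,'w4.png')
```

```text
[-3.60509635 -0.69393485 -0.0416652 ] [  1.57647796 -15.96770031  -8.62987412] [ 3.13773253e+00 -2.19750464e-04  6.98160834e-01]
```

View pics/w4.png

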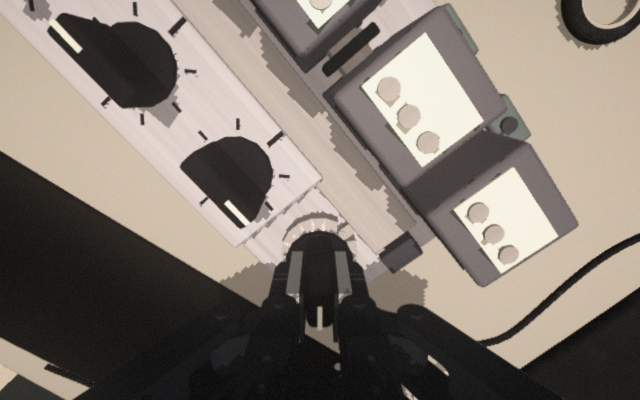

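Call:
{"api": "carry_out", "payload": {
  "targets": [
    [0,0,0,0,0,0,160],
    [0,0,0,0,0,0,160],
    [0,0,0,0,0,0,160],
    [0,0,-30,0,0,0,160],
    [0,0,-40,0,0,0,160]
  ]
}}

```text
clock: 18.22
position: [0.5562, -0.004, 0.0726]
tool_rot: [-3.139, 0.003, 0.7]
force: [0.4, 1.1, 1.4]
grip_width: 0.0319
```

Call:
{"api": "carry_out", "payload": {
  "targets": [
    [0,0,-40,0,0,0,120],
    [0,0,-40,0,0,-1,120],
    [0,0,0,0,0,-1,120],
    [0,0,0,0,0,0,120],
    [0,0,0,0,0,0,120]
  ]
}}

```text
clock: 18.63
position: [0.5577, -0.0037, 0.1536]
tool_rot: [-3.141, -0.001, 0.907]
force: [-0.8, 0.2, -0.7]
grip_width: 0.0455
```

```bash
cat >> m.py <<'E'
o=np.array([.615,.073]); Rr=np.array([[np.cos(-.177),-np.sin(-.177)],[np.sin(-.177),np.cos(-.177)]])
def prof(f,yr):
    P=cloud(f); q=(P[...,:2]-o)@Rr*1000; z=P[...,2]*1000
    return {x:float(np.round(np.median(z[(abs(q[...,0]-x)<1)&(abs(q[...,1]-yr)<4)]),0)) for x in range(-30,14,2) if ((abs(q[...,0]-x)<1)&(abs(q[...,1]-yr)<4)).any()}
E
python3 - <<'E'
from m import *
f0=pickle.load(open('w1.pkl','rb')); f=grab('wrist')
s=bot.observe(); print(s['position'],s['tool_rot'])
for y in (-65,-45,-5): print(y,'before',list(prof(f0,y).items())); print('after',list(prof(f,y).items()))
save(f,'w5.png')
E
```

```text
[ 0.55735621 -0.00390123  0.15291598] [-3.14039105e+00 -6.05267659e-05  9.05859955e-01]
-65 before [(-30, 9.0), (-28, 9.0), (-26, 9.0), (-24, 10.0), (-22, 9.0), (-20, 9.0), (-18, 9.0), (-16, 9.0), (-14, 12.0), (-12, 20.0), (-10, 21.0), (-8, 21.0), (-6, 21.0), (-4, 21.0), (-2, 21.0), (0, 21.0), (2, 21.0), (4, 21.0), (6, 21.0), (8, 21.0), (10, 20.0), (12, 21.0)]
after [(-30, 9.0), (-28, 9.0), (-26, 9.0), (-24, 9.0), (-22, 8.0), (-20, 20.0), (-18, 21.0), (-16, 21.0), (-14, 21.0), (-12, 20.0), (-10, 21.0), (-8, 21.0), (-6, 21.0), (-4, 21.0), (-2, 21.0), (0, 21.0), (2, 21.0), (4, 21.0), (6, 21.0), (8, 9.0), (10, 9.0), (12, 9.0)]
-45 before [(-30, 25.0), (-28, 25.0), (-26, 25.0), (-24, 25.0), (-22, 25.0), (-20, 25.0), (-18, 25.0), (-16, 25.0), (-14, 24.0), (-12, 21.0), (-10, 20.0), (-8, 21.0), (-6, 20.0), (-4, 21.0), (-2, 20.0), (0, 21.0), (2, 21.0), (4, 21.0), (6, 21.0), (8, 21.0), (10, 51.0), (12, 66.0)]
after [(-30, 25.0), (-28, 25.0), (-26, 25.0), (-24, 25.0), (-22, 25.0), (-20, 25.0), (-18, 25.0), (-16, 25.0), (-14, 24.0), (-12, 21.0), (-10, 21.0), (-8, 21.0), (-6, 21.0), (-4, 21.0), (-2, 21.0), (0, 21.0), (2, 21.0), (4, 21.0), (6, 21.0), (8, 9.0), (10, 29.0), (12, 81.0)]
-5 before [(-30, 25.0), (-28, 25.0), (-26, 24.0), (-24, 25.0), (-22, 26.0), (-20, 25.0), (-18, 25.0), (-16, 24.0), (-14, 25.0), (-12, 21.0), (-10, 21.0), (-8, 21.0), (-6, 21.0), (-4, 21.0), (-2, 21.0), (0, 21.0), (2, 21.0), (4, 21.0), (6, 21.0), (8, 20.0), (10, 49.0), (12, 71.0)]
after [(-30, 25.0), (-28, 25.0), (-26, 25.0), (-24, 25.0), (-22, 25.0), (-20, 25.0), (-18, 25.0), (-16, 25.0), (-14, 24.0), (-12, 21.0), (-10, 21.0), (-8, 20.0), (-6, 20.0), (-4, 21.0), (-2, 21.0), (0, 21.0), (2, 21.0), (4, 20.0), (6, 21.0), (8, 9.0), (10, 16.0), (12, 76.0)]
```

View pics/w5.png

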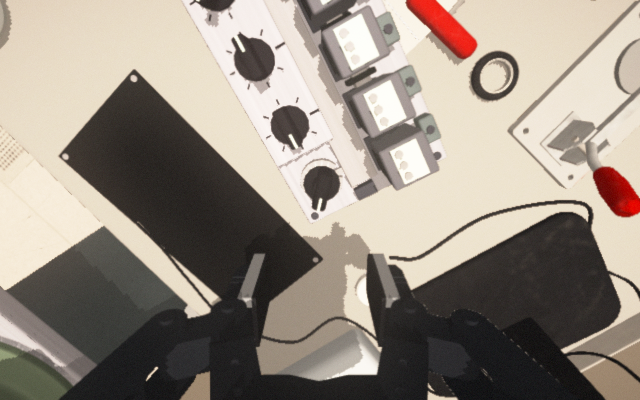

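The lock bar's front edge moved from -13 to -20 mm, so the lock is open. Next is the rightmost module, gripped with the jaws along rail x.

Call:
{"api": "carry_out", "payload": {
  "targets": [
    [0,0,0,0,0,-1,90],
    [0,0,0,0,0,-1,90],
    [0,0,0,0,0,-1,90],
    [0,0,0,0,0,-1,90],
    [0,0,0,0,0,-0.7,90]
  ]
}}

```text
clock: 19.1
position: [0.5571, -0.0043, 0.1522]
tool_rot: [-3.139, 0.001, 1.404]
force: [-0.4, -0.3, -0.1]
grip_width: 0.0555
```

Call:
{"api": "carry_out", "payload": {
  "targets": [
    [-2,37,10,0,0,0,90],
    [-2,36,20,0,0,0,90],
    [0,0,0,0,0,0,90],
    [0,0,0,0,0,0,90]
  ],
  "force": 60
}}

```text
clock: 19.43
position: [0.6284, -0.0215, 0.1202]
tool_rot: [-3.137, 0.002, 1.398]
force: [-0.9, -0.4, -0.8]
grip_width: 0.0552
```

Run:
```python
from m import *
to((.6285,-.0205,.012),1.394); print(bot.observe()['grip_width'])
f=grab('wrist')
for b in blobs(f,.079,.092,(.55,.72,-.08,.22)): print(np.round(b[:7],3),b[7].round())
f=grab('top')
for b in blobs(f,.079,.092,(.55,.72,-.08,.22)): print('top',np.round(b[:7],3),b[7].round())
```

```text
shift [  1.2   0.4 108.2] turn [-0.04  0.02  0.03] q7 0.16 t 19.4
0.05517347046668841
[6.5100e-01 9.9000e-02 3.5804e+01 1.0206e+01 2.9680e+00 8.5000e-02
 1.3910e+03] [322.  10.]
[6.4400e-01 6.8000e-02 3.6196e+01 3.3703e+01 2.9700e+00 8.5000e-02
 3.7760e+03] [320.  70.]
[6.3600e-01 2.3000e-02 3.6099e+01 3.3604e+01 2.9600e+00 8.5000e-02
 3.0940e+03] [319. 147.]
[ 6.2800e-01 -2.0000e-02  3.6054e+01  3.3817e+01  2.9750e+00  8.5000e-02
  2.6110e+03] [319. 213.]
top [6.6000e-01 1.5700e-01 3.6511e+01 3.4255e+01 2.9400e+00 8.7000e-02
 3.2100e+02] [287. 147.]
top [6.5200e-01 1.1000e-01 3.6554e+01 3.3867e+01 2.9690e+00 8.7000e-02
 3.2800e+02] [311. 150.]
top [6.4700e-01 7.8000e-02 3.6714e+01 1.2177e+01 2.8070e+00 8.7000e-02
 9.7000e+01] [328. 152.]
```

Call:
{"api": "carry_out", "payload": {
  "targets": [
    [1,0,35,0,0,0,90],
    [0,0,35,0,0,0,90],
    [0,0,25,0,0,0,90],
    [0,0,13,0,0,0,90],
    [0,0,0,0,0,0,90]
  ]
}}

```text
clock: 19.95
position: [0.6275, -0.0193, 0.0137]
tool_rot: [-3.138, 0.001, 1.401]
force: [-0.5, 0.3, 0.8]
grip_width: 0.0554
```

Call:
{"api": "carry_out", "payload": {
  "targets": [
    [0,0,0,0,0,0,230],
    [0,0,0,0,0,0,230],
    [0,0,0,0,0,0,230],
    [0,0,0,0,0,0,230]
  ],
  "force": 60
}}

```text
clock: 20.28
position: [0.6301, -0.0197, 0.0173]
tool_rot: [3.139, -0.001, 1.401]
force: [-2.8, 0.0, 11.2]
grip_width: 0.035
```

Call:
{"api": "carry_out", "payload": {
  "targets": [
    [0,0,-5,0,0,0,230],
    [0,0,-5,0,0,0,230],
    [0,0,-6,0,0,0,230],
    [0,0,-8,0,0,0,230],
    [0,0,-8,0,0,0,230]
  ]
}}

```text
clock: 20.7
position: [0.6296, -0.0198, 0.0486]
tool_rot: [3.141, -0.0, 1.401]
force: [0.9, 0.7, -1.8]
grip_width: 0.0354
```

Call:
{"api": "carry_out", "payload": {
  "targets": [
    [0,0,-15,0,0,0,230],
    [0,0,-15,0,0,0,230],
    [0,0,-15,0,0,0,230],
    [0,0,0,0,0,0,230]
  ]
}}

```text
clock: 21.03
position: [0.6309, -0.02, 0.0959]
tool_rot: [3.137, -0.001, 1.401]
force: [0.9, -0.4, -1.1]
grip_width: 0.0355
```

Call:
{"api": "carry_out", "payload": {
  "targets": [
    [-11,-30,0,0,0,0,230],
    [-11,-30,0,0,0,0,230],
    [-11,-30,0,0,0,0,230],
    [-11,-30,0,0,0,0,230],
    [-11,-30,0,0,0,0,230]
  ]
}}

```text
clock: 21.45
position: [0.4706, -0.0488, 0.0925]
tool_rot: [3.141, -0.0, 1.401]
force: [0.9, -0.4, -2.3]
grip_width: 0.0352
```

Call:
{"api": "carry_out", "payload": {
  "targets": [
    [-11,-30,0,0,0,0,230],
    [0,0,0,0,0,0,230],
    [0,0,0,0,0,0,230]
  ]
}}

```text
clock: 21.7
position: [0.4398, -0.0545, 0.0928]
tool_rot: [3.141, -0.001, 1.4]
force: [1.1, -0.4, -1.2]
grip_width: 0.0356
```

Run:
```python
from m import *
to((.439,-.0555,.0095),1.394); s=bot.observe(); print(s['grip_width'],s['force'],s['position'])
f=grab('wrist'); save(f,'w6.png'); P=cloud(f)
f=grab('top'); save(f,'t2.png')
for b in blobs(f,.03,.17,(.36,.52,-.12,.2)): print('top',np.round(b[:7],3),b[7].round())
```

```text
shift [-1.2 -0.7 83.3] turn [ 0.   -0.01  0.06] q7 0.29 t 21.7
0.03557633201120975 [ 1.12842549 -0.39222869 -1.20165649] [ 0.43984304 -0.05446886  0.09284641]
```

View pics/w6.png

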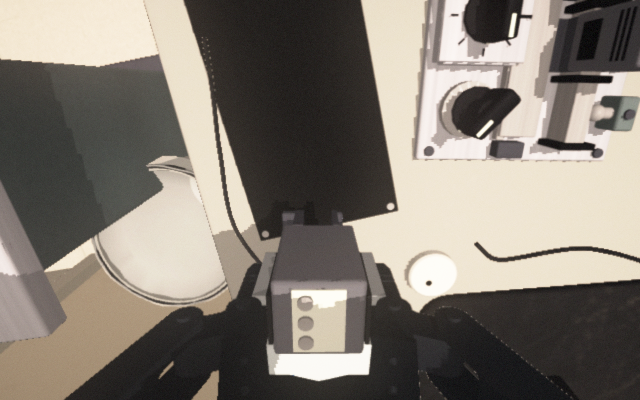

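The module is held upright at (318,300) over the mat's right end. Lowering it.

Call:
{"api": "carry_out", "payload": {
  "targets": [
    [-1,-0.5,25,0,0,0,230],
    [0,0,25,0,0,0,230],
    [0,0,18,0,0,0,230],
    [0,0,8,0,0,0,230],
    [0,0,0,0,0,0,230]
  ]
}}

```text
clock: 22.22
position: [0.4398, -0.0555, 0.0151]
tool_rot: [-3.14, 0.001, 1.401]
force: [-1.3, 0.1, -2.4]
grip_width: 0.0352
```

Call:
{"api": "carry_out", "payload": {
  "targets": [
    [0,0,4,0,0,0,230],
    [0,0,0,0,0,0,230]
  ]
}}

```text
clock: 22.38
position: [0.4406, -0.0553, 0.0127]
tool_rot: [3.141, 0.0, 1.401]
force: [-1.0, 0.5, -2.0]
grip_width: 0.0354
```

Call:
{"api": "carry_out", "payload": {
  "targets": [
    [0,0,2,0,0,0,230],
    [0,0,0,0,0,0,230]
  ]
}}

```text
clock: 22.55
position: [0.4405, -0.0551, 0.0109]
tool_rot: [3.141, -0.0, 1.401]
force: [-0.7, 1.5, -1.5]
grip_width: 0.0354
```

Call:
{"api": "carry_out", "payload": {
  "targets": [
    [0,0,1.5,0,0,0,230],
    [0,0,0,0,0,0,230]
  ]
}}

```text
clock: 22.72
position: [0.4404, -0.0552, 0.0093]
tool_rot: [3.141, -0.0, 1.401]
force: [-0.3, 0.3, 4.7]
grip_width: 0.0358
```

Call:
{"api": "carry_out", "payload": {
  "targets": [
    [0,0,1.5,0,0,0,230],
    [0,0,0,0,0,0,230]
  ]
}}

```text
clock: 22.88
position: [0.4405, -0.0551, 0.009]
tool_rot: [3.14, -0.002, 1.401]
force: [-9.1, 2.0, 51.9]
grip_width: 0.0354
```

Contact came at TCP z 0.0093, as predicted. I'm relaxing the press, releasing and going to the second module.

Call:
{"api": "carry_out", "payload": {
  "targets": [
    [0,0,-1.5,0,0,0,230],
    [0,0,0,0,0,0,90],
    [0,0,0,0,0,0,90],
    [0,0,0,0,0,0,90],
    [0,0,0,0,0,0,90]
  ]
}}

```text
clock: 23.3
position: [0.44, -0.0553, 0.0089]
tool_rot: [-3.142, 0.0, 1.401]
force: [0.7, 0.1, 0.6]
grip_width: 0.0556
```

Call:
{"api": "carry_out", "payload": {
  "targets": [
    [0,0,-25,0,0,0,90],
    [0,0,-35,0,0,0,90],
    [0,0,-35,0,0,0,90],
    [0,0,-15,0,0,0,90],
    [0,0,0,0,0,0,90]
  ]
}}

```text
clock: 23.72
position: [0.4415, -0.0552, 0.1217]
tool_rot: [3.137, -0.001, 1.401]
force: [-0.0, 0.3, -1.0]
grip_width: 0.0551
```

```bash
cat > chk.py <<'E'
from m import *
mc=np.array([.4335,.0423]); Rm=np.array([[np.cos(.06),-np.sin(.06)],[np.sin(.06),np.cos(.06)]])
def chk():
    for n in ('wrist','top'):
        f=grab(n)
        for b in blobs(f,.068,.095,(.36,.72,-.12,.22),60):
            print(n,np.round(b[:6],3),b[6],'matframe',((np.array(b[:2])-mc)@Rm).round(3) if b[0]<.53 else '')
E
python3 -c "
from chk import *
chk(); to((.636,.0238,.12),1.394)"
```

```text
wrist [6.3300e-01 2.4000e-02 3.4622e+01 3.4462e+01 2.9750e+00 8.2000e-02] 3962 matframe 
wrist [ 0.439 -0.056 36.023 34.195  2.968  0.077] 2470 matframe [-0.    -0.098]
top [ 0.66   0.157 36.14  34.758  2.962  0.086] 363 matframe 
top [ 0.652  0.11  37.723 33.941  2.965  0.086] 358 matframe 
top [ 0.644  0.067 37.398 33.852  2.961  0.086] 352 matframe 
top [6.3600e-01 2.2000e-02 3.8043e+01 3.3642e+01 2.9550e+00 8.6000e-02] 354 matframe 
shift [110.4 179.7  -0.6] turn [ 0.01 -0.01  0.08] q7 0.26 t 23.8
```

Call:
{"api": "carry_out", "payload": {
  "targets": [
    [18.4,30,0,0,0,0,90],
    [18.4,30,0,0,0,0,90],
    [18.4,30,0,0,0,0,90],
    [18.4,30,0,0,0,0,90],
    [18.4,30,0,0,0,0,90]
  ]
}}

```text
clock: 24.23
position: [0.6042, 0.0109, 0.1172]
tool_rot: [-3.139, 0.0, 1.401]
force: [0.2, 0.4, 0.6]
grip_width: 0.0551
```

Call:
{"api": "carry_out", "payload": {
  "targets": [
    [18.4,30,0,0,0,0.1,90],
    [0,0,0,0,0,0,90],
    [0,0,0,0,0,0,90]
  ]
}}

```text
clock: 24.48
position: [0.6362, 0.0235, 0.1165]
tool_rot: [-3.139, 0.001, 1.392]
force: [-0.1, -1.0, -1.0]
grip_width: 0.0555
```

```bash
python3 -c "
from h import *
to((.636,.0235,.0125),1.394)"
```

```text
shift [1.00e-01 0.00e+00 1.04e+02] turn [-0.02  0.01 -0.02] q7 0.1 t 24.5
```

Call:
{"api": "carry_out", "payload": {
  "targets": [
    [0,0,35,0,0,0,90],
    [0,0,35,0,0,0,90],
    [0,0,22,0,0,0,90],
    [0,0,12,0,0,0,90],
    [0,0,0,0,0,0,90]
  ]
}}

```text
clock: 24.9
position: [0.6339, 0.0224, 0.0122]
tool_rot: [-3.137, 0.001, 1.39]
force: [0.2, -0.4, 0.3]
grip_width: 0.0555
```

Call:
{"api": "carry_out", "payload": {
  "targets": [
    [0,0,0,0,0,0,230],
    [0,0,0,0,0,0,230],
    [0,0,0,0,0,0,230],
    [0,0,0,0,0,0,230]
  ]
}}

```text
clock: 25.23
position: [0.6368, 0.0232, 0.0162]
tool_rot: [3.14, -0.001, 1.391]
force: [-1.3, -0.3, 7.9]
grip_width: 0.0354
```

Call:
{"api": "carry_out", "payload": {
  "targets": [
    [0,0,-5,0,0,0,230],
    [0,0,-5,0,0,0,230],
    [0,0,-6,0,0,0,230],
    [0,0,-8,0,0,0,230],
    [0,0,-8,0,0,0,230]
  ]
}}

```text
clock: 25.65
position: [0.6362, 0.0231, 0.0481]
tool_rot: [3.141, -0.0, 1.391]
force: [0.1, -0.1, -1.1]
grip_width: 0.0352
```

Call:
{"api": "carry_out", "payload": {
  "targets": [
    [0,0,-15,0,0,0,230],
    [0,0,-15,0,0,0,230],
    [0,0,-15,0,0,0,230],
    [0,0,0,0,0,0,230]
  ]
}}

```text
clock: 25.98
position: [0.6376, 0.023, 0.0954]
tool_rot: [3.138, -0.001, 1.391]
force: [-0.0, 0.4, -0.6]
grip_width: 0.0354
```

```bash
python3 -c "
from chk import *
chk(); to((.4365,-.0066,.09),1.394);print(bot.observe()['grip_width'],bot.observe()['position'])"
```

```text
wrist [ 0.658  0.142 36.218  3.263  2.956  0.08 ] 926 matframe 
wrist [ 0.653  0.111 36.271 33.936  2.963  0.085] 4849 matframe 
wrist [ 0.644  0.068 36.087 33.8    2.96   0.085] 4032 matframe 
wrist [ 0.625  0.038 11.887  9.537  2.949  0.094] 142 matframe 
wrist [0.652 0.035 9.071 4.666 1.911 0.094] 66 matframe 
wrist [ 0.44  -0.055 37.759 35.56   2.968  0.076] 2084 matframe [ 0.    -0.097]
top [ 0.661  0.162 36.613 24.287  2.864  0.087] 208 matframe 
top [ 0.439 -0.058 35.374 34.399  2.984  0.079] 349 matframe [-0.  -0.1]
shift [ -65.2 -191.3    2.4] turn [ 0.01 -0.01 -0.03] q7 0.12 t 26.1
0.035360634168940495 [0.63637207 0.02333032 0.09260723]
```

Call:
{"api": "carry_out", "payload": {
  "targets": [
    [-10.9,-32,0,0,0,0,230],
    [-10.9,-32,0,0,0,0,230],
    [-10.9,-32,0,0,0,0,230],
    [-10.9,-32,0,0,0,0,230],
    [-10.9,-32,0,0,0,0,230]
  ]
}}

```text
clock: 26.5
position: [0.4667, -0.002, 0.0914]
tool_rot: [-3.141, 0.0, 1.391]
force: [0.4, -0.6, -1.3]
grip_width: 0.0354
```

Call:
{"api": "carry_out", "payload": {
  "targets": [
    [-10.9,-32,0,0,0,0,230],
    [0,0,0,0,0,0,230],
    [0,0,25,0,0,0,230],
    [0,0,25,0,0,0,230],
    [0,0,18,0,0,0,230]
  ]
}}

```text
clock: 26.92
position: [0.4348, -0.0066, 0.0223]
tool_rot: [-3.141, 0.0, 1.391]
force: [0.2, -0.3, -1.4]
grip_width: 0.0353
```

Call:
{"api": "carry_out", "payload": {
  "targets": [
    [0,0,10,0,0,0,230],
    [0,0,3,0,0,0,230],
    [0,0,0,0,0,0,230]
  ]
}}

```text
clock: 27.17
position: [0.4348, -0.0071, 0.0103]
tool_rot: [-3.14, 0.001, 1.39]
force: [-0.4, -0.2, -1.8]
grip_width: 0.0356
```

Call:
{"api": "carry_out", "payload": {
  "targets": [
    [0,0,1,0,0,0,230],
    [0,0,0,0,0,0,230]
  ]
}}

```text
clock: 27.33
position: [0.4357, -0.0068, 0.0104]
tool_rot: [3.141, -0.0, 1.391]
force: [-0.8, 0.2, -1.2]
grip_width: 0.0349
```

Down 1.5 mm more, then release and retreat to the third module.

Call:
{"api": "carry_out", "payload": {
  "targets": [
    [0,0,1.5,0,0,0,230],
    [0,0,0,0,0,0,230]
  ]
}}

```text
clock: 27.5
position: [0.4357, -0.0066, 0.0087]
tool_rot: [3.141, -0.0, 1.391]
force: [0.1, 0.6, -1.9]
grip_width: 0.0355
```

Call:
{"api": "carry_out", "payload": {
  "targets": [
    [0,0,0,0,0,0,90],
    [0,0,0,0,0,0,90],
    [0,0,0,0,0,0,90],
    [0,0,0,0,0,0,90],
    [0,0,-25,0,0,0,90]
  ]
}}

```text
clock: 27.92
position: [0.434, -0.007, 0.0315]
tool_rot: [-3.138, 0.001, 1.391]
force: [-0.6, 0.2, 0.5]
grip_width: 0.055
```

Call:
{"api": "carry_out", "payload": {
  "targets": [
    [0,0,-35,0,0,0,90],
    [0,0,-35,0,0,0,90],
    [0,0,-15,0,0,0,90],
    [0,0,0,0,0,0,90]
  ]
}}

```text
clock: 28.25
position: [0.437, -0.0065, 0.1213]
tool_rot: [3.138, -0.002, 1.391]
force: [0.5, -0.2, 0.6]
grip_width: 0.0555
```

```bash
python3 -c "
from chk import *
chk(); to((.644,.068,.118),1.394)"
```

```text
wrist [ 0.637  0.069 34.6   26.203  1.415  0.081] 2712 matframe 
wrist [ 4.3500e-01 -6.0000e-03  3.6128e+01  3.4123e+01  2.9650e+00  7.7000e-02] 2501 matframe [-0.001 -0.048]
wrist [ 0.439 -0.056 36.268 35.128  2.995  0.077] 2174 matframe [-0.    -0.098]
top [ 0.66   0.157 36.703 33.97   2.965  0.086] 362 matframe 
top [ 0.652  0.11  37.369 34.178  2.976  0.086] 362 matframe 
top [ 0.644  0.067 36.943 33.99   2.961  0.086] 351 matframe 
shift [110.3 191.7   1. ] turn [ 0.01 -0.01 -0.02] q7 0.16 t 28.4
```

Call:
{"api": "carry_out", "payload": {
  "targets": [
    [18.4,32,0,0,0,0,90],
    [18.4,32,0,0,0,0,90],
    [18.4,32,0,0,0,0,90],
    [18.4,32,0,0,0,0,90],
    [18.4,32,0,0,0,0,90]
  ]
}}

```text
clock: 28.77
position: [0.6102, 0.0557, 0.1168]
tool_rot: [-3.139, 0.0, 1.391]
force: [-0.1, 0.1, 0.4]
grip_width: 0.0554
```

Call:
{"api": "carry_out", "payload": {
  "targets": [
    [18.4,32,0,0,0,0,90],
    [0,0,0,0,0,0,90],
    [0,0,0,0,0,0,90]
  ]
}}

```text
clock: 29.02
position: [0.6444, 0.0675, 0.116]
tool_rot: [-3.139, 0.001, 1.391]
force: [-1.5, -0.9, -0.2]
grip_width: 0.0553
```

```bash
python3 -c "
from h import *
to((.644,.068,.0125),1.394)"
```

```text
shift [  0.5  -0.2 103.5] turn [-0.02  0.01 -0.03] q7 0.04 t 29.0
```

Call:
{"api": "carry_out", "payload": {
  "targets": [
    [0.5,0,35,0,0,0,90],
    [0,0,35,0,0,0,90],
    [0,0,22,0,0,0,90],
    [0,0,12,0,0,0,90],
    [0,0,0,0,0,0,90]
  ]
}}

```text
clock: 29.43
position: [0.642, 0.0671, 0.0117]
tool_rot: [-3.137, 0.002, 1.39]
force: [-0.8, -0.5, -0.7]
grip_width: 0.055
```

Call:
{"api": "carry_out", "payload": {
  "targets": [
    [0,0,0,0,0,0,230],
    [0,0,0,0,0,0,230],
    [0,0,0,0,0,0,230],
    [0,0,0,0,0,0,230]
  ]
}}

```text
clock: 29.77
position: [0.6449, 0.068, 0.0158]
tool_rot: [3.14, -0.001, 1.391]
force: [-1.9, -0.4, 7.5]
grip_width: 0.0351
```

Call:
{"api": "carry_out", "payload": {
  "targets": [
    [0,0,-5,0,0,0,230],
    [0,0,-5,0,0,0,230],
    [0,0,-6,0,0,0,230],
    [0,0,-8,0,0,0,230],
    [0,0,-8,0,0,0,230]
  ]
}}

```text
clock: 30.18
position: [0.6444, 0.0679, 0.0476]
tool_rot: [3.141, -0.0, 1.391]
force: [0.7, -1.0, -0.8]
grip_width: 0.0357
```

Call:
{"api": "carry_out", "payload": {
  "targets": [
    [0,0,-15,0,0,0,230],
    [0,0,-15,0,0,0,230],
    [0,0,-15,0,0,0,230],
    [0,0,0,0,0,0,230]
  ]
}}

```text
clock: 30.52
position: [0.6458, 0.0678, 0.0954]
tool_rot: [3.138, -0.001, 1.391]
force: [0.5, 0.6, -0.5]
grip_width: 0.0354
```

Call:
{"api": "carry_out", "payload": {
  "targets": [
    [-10.5,-33.8,0,0,0,0,230],
    [-10.5,-33.8,0,0,0,0,230],
    [-10.5,-33.8,0,0,0,0,230],
    [-10.5,-33.8,0,0,0,0,230],
    [-10.5,-33.8,0,0,0,0,230]
  ]
}}

```text
clock: 30.93
position: [0.4667, 0.0464, 0.0917]
tool_rot: [3.142, -0.0, 1.391]
force: [1.1, -0.2, -1.8]
grip_width: 0.0353
```

Call:
{"api": "carry_out", "payload": {
  "targets": [
    [-10.5,-33.8,0,0,0,0,230],
    [0,0,0,0,0,0,230],
    [0,0,0,0,0,0,230]
  ]
}}

```text
clock: 31.18
position: [0.4323, 0.0425, 0.0921]
tool_rot: [-3.141, -0.001, 1.391]
force: [1.2, 0.1, -1.7]
grip_width: 0.0357
```

```bash
python3 -c "
from chk import *
chk(); to((.4335,.0423,.009),1.394);print(bot.observe()['grip_width'])"
```

```text
wrist [ 0.42   0.058 11.823  9.385  2.946  0.092] 223 matframe [-0.012  0.016]
wrist [0.446 0.055 9.128 4.469 1.962 0.091] 89 matframe [0.013 0.012]
wrist [ 0.435 -0.059 29.265 26.719  2.937  0.078] 804 matframe [-0.004 -0.101]
top [ 0.66   0.157 36.673 34.055  2.951  0.086] 362 matframe 
top [ 0.653  0.11  37.576 34.105  2.972  0.086] 361 matframe 
shift [-0.5 -1.  82.9] turn [ 0.01 -0.01 -0.03] q7 0.11 t 31.3
0.035687005621100026
```

Call:
{"api": "carry_out", "payload": {
  "targets": [
    [0,0,25,0,0,0,230],
    [0,0,25,0,0,0,230],
    [0,0,18,0,0,0,230],
    [0,0,10,0,0,0,230],
    [0,0,3.5,0,0,0,230]
  ]
}}

```text
clock: 31.7
position: [0.4337, 0.0419, 0.0084]
tool_rot: [-3.14, 0.001, 1.39]
force: [-1.9, -0.8, -1.9]
grip_width: 0.0356
```

Call:
{"api": "carry_out", "payload": {
  "targets": [
    [0,0,1,0,0,0,230],
    [0,0,0,0,0,0,230],
    [0,0,0,0,0,0,230]
  ]
}}

```text
clock: 31.95
position: [0.4341, 0.0423, 0.0095]
tool_rot: [3.141, -0.0, 1.391]
force: [-0.7, -1.8, -1.7]
grip_width: 0.0356
```

Call:
{"api": "carry_out", "payload": {
  "targets": [
    [0,0,1,0,0,0,230],
    [0,0,0,0,0,0,90],
    [0,0,0,0,0,0,90],
    [0,0,0,0,0,0,90],
    [0,0,0,0,0,0,90]
  ]
}}

```text
clock: 32.37
position: [0.4335, 0.0423, 0.0081]
tool_rot: [3.141, -0.0, 1.391]
force: [0.4, -0.1, -0.5]
grip_width: 0.0551
```

Call:
{"api": "carry_out", "payload": {
  "targets": [
    [0,0,-25,0,0,0,90],
    [0,0,-35,0,0,0,90],
    [0,0,-35,0,0,0,90],
    [0,0,-15,0,0,0,90],
    [0,0,0,0,0,0,90]
  ]
}}

```text
clock: 32.78
position: [0.4349, 0.0427, 0.1207]
tool_rot: [3.138, -0.003, 1.391]
force: [-0.2, 0.5, -0.1]
grip_width: 0.0556
```

```bash
python3 -c "
from chk import *
chk(); to((.6525,.1115,.118),1.394)"
```

```text
wrist [ 0.636  0.113 34.641  9.506  1.557  0.078] 1603 matframe 
wrist [ 0.433  0.043 36.086 33.799  2.957  0.077] 2480 matframe [0.    0.001]
wrist [ 4.3500e-01 -6.0000e-03  3.6608e+01  3.4978e+01  2.9450e+00  7.7000e-02] 2195 matframe [-0.001 -0.048]
wrist [ 0.439 -0.055 36.169 34.638  2.974  0.076] 1873 matframe [-0.    -0.098]
top [ 0.66   0.157 36.445 34.274  2.95   0.086] 365 matframe 
top [ 0.652  0.11  37.004 34.053  2.975  0.086] 358 matframe 
shift [106.6 203.1   0.5] turn [ 0.01 -0.01 -0.02] q7 0.07 t 32.9
```

Call:
{"api": "carry_out", "payload": {
  "targets": [
    [17.8,33.8,0,0,0,0,90],
    [17.8,33.8,0,0,0,0,90],
    [17.8,33.8,0,0,0,0,90],
    [17.8,33.8,0,0,0,0,90],
    [17.8,33.8,0,0,0,0,90]
  ]
}}

```text
clock: 33.3
position: [0.6166, 0.1001, 0.1162]
tool_rot: [-3.139, 0.0, 1.391]
force: [-0.6, 0.2, 0.1]
grip_width: 0.0552
```

Call:
{"api": "carry_out", "payload": {
  "targets": [
    [17.8,33.8,0,0,0,0,90],
    [0,0,0,0,0,0,90],
    [0,0,0,0,0,0,90]
  ]
}}

```text
clock: 33.55
position: [0.6524, 0.1108, 0.1154]
tool_rot: [-3.14, 0.001, 1.391]
force: [0.1, -1.5, -0.1]
grip_width: 0.0552
```

```bash
python3 -c "
from h import *
to((.6525,.1115,.0125),1.394)"
```

```text
shift [  0.8   0.2 102.9] turn [-0.02  0.01 -0.03] q7 -0.01 t 33.5
```

Call:
{"api": "carry_out", "payload": {
  "targets": [
    [0.5,0,35,0,0,0,90],
    [0,0,35,0,0,0,90],
    [0,0,22,0,0,0,90],
    [0,0,11,0,0,0,90],
    [0,0,0,0,0,0,90]
  ]
}}

```text
clock: 33.97
position: [0.65, 0.1108, 0.0123]
tool_rot: [-3.138, 0.002, 1.39]
force: [0.2, -0.1, 0.2]
grip_width: 0.0553
```

Call:
{"api": "carry_out", "payload": {
  "targets": [
    [0,0,0,0,0,0,230],
    [0,0,0,0,0,0,230],
    [0,0,0,0,0,0,230],
    [0,0,0,0,0,0,230]
  ]
}}

```text
clock: 34.3
position: [0.6529, 0.1116, 0.0163]
tool_rot: [3.14, -0.001, 1.391]
force: [-1.1, -0.7, 7.7]
grip_width: 0.0352
```

Call:
{"api": "carry_out", "payload": {
  "targets": [
    [0,0,-5,0,0,0,230],
    [0,0,-5,0,0,0,230],
    [0,0,-6,0,0,0,230],
    [0,0,-8,0,0,0,230],
    [0,0,-8,0,0,0,230]
  ]
}}

```text
clock: 34.72
position: [0.6525, 0.1115, 0.0481]
tool_rot: [3.141, -0.0, 1.391]
force: [-0.3, -0.3, -1.1]
grip_width: 0.0358
```

Call:
{"api": "carry_out", "payload": {
  "targets": [
    [0,0,-15,0,0,0,230],
    [0,0,-15,0,0,0,230],
    [0,0,-15,0,0,0,230],
    [0,0,0,0,0,0,230]
  ]
}}

```text
clock: 35.05
position: [0.6539, 0.1115, 0.0961]
tool_rot: [3.137, -0.002, 1.391]
force: [0.2, -0.3, -1.4]
grip_width: 0.0351
```

Call:
{"api": "carry_out", "payload": {
  "targets": [
    [-9.9,-35.8,0,0,0,0,230],
    [-9.9,-35.8,0,0,0,0,230],
    [-9.9,-35.8,0,0,0,0,230],
    [-9.9,-35.8,0,0,0,0,230],
    [-9.9,-35.8,0,0,0,0,230]
  ]
}}

```text
clock: 35.47
position: [0.4654, 0.0947, 0.0922]
tool_rot: [3.141, -0.0, 1.391]
force: [0.3, -0.1, -1.8]
grip_width: 0.0354
```

Call:
{"api": "carry_out", "payload": {
  "targets": [
    [-9.9,-35.8,0,0,0,0,230],
    [0,0,0,0,0,0,230],
    [0,0,0,0,0,0,230]
  ]
}}

```text
clock: 35.72
position: [0.4291, 0.0919, 0.0926]
tool_rot: [-3.141, -0.001, 1.391]
force: [2.0, -0.4, -0.3]
grip_width: 0.0354
```

```bash
python3 -c "
from chk import *
chk(); to((.4306,.0912,.009),1.394);print(bot.observe()['grip_width'])"
```

```text
wrist [ 0.418  0.107 11.92   8.571  2.95   0.092] 227 matframe [-0.012  0.066]
wrist [0.442 0.103 8.602 6.354 1.391 0.091] 111 matframe [0.012 0.06 ]
wrist [ 4.3200e-01 -1.0000e-02  3.0778e+01  2.5023e+01  2.9740e+00  7.7000e-02] 787 matframe [-0.005 -0.052]
top [ 0.66   0.157 37.314 34.138  2.974  0.086] 365 matframe 
top [ 0.439 -0.058 35.435 34.872  2.98   0.079] 351 matframe [-0.  -0.1]
top [ 4.3300e-01 -1.7000e-02  3.6554e+01  1.3886e+01  2.9800e+00  7.9000e-02] 143 matframe [-0.004 -0.06 ]
shift [-1.  -0.6 83.5] turn [ 0.01 -0.01 -0.03] q7 0.02 t 35.8
0.035421041035554
```

Call:
{"api": "carry_out", "payload": {
  "targets": [
    [0,0,25,0,0,0,230],
    [0,0,25,0,0,0,230],
    [0,0,18,0,0,0,230],
    [0,0,10,0,0,0,230],
    [0,0,4,0,0,0,230]
  ]
}}

```text
clock: 36.23
position: [0.4307, 0.0911, 0.0084]
tool_rot: [-3.141, 0.001, 1.39]
force: [0.1, 0.4, -1.6]
grip_width: 0.0356
```

Call:
{"api": "carry_out", "payload": {
  "targets": [
    [0,0,1,0,0,0,230],
    [0,0,0,0,0,0,230],
    [0,0,0,0,0,0,230]
  ]
}}

```text
clock: 36.48
position: [0.4309, 0.0915, 0.0093]
tool_rot: [3.141, -0.0, 1.391]
force: [0.4, -0.5, -0.8]
grip_width: 0.036
```

Call:
{"api": "carry_out", "payload": {
  "targets": [
    [0,0,1,0,0,0,230],
    [0,0,0,0,0,0,90],
    [0,0,0,0,0,0,90],
    [0,0,0,0,0,0,90],
    [0,0,0,0,0,0,90]
  ]
}}

```text
clock: 36.9
position: [0.4303, 0.0916, 0.0081]
tool_rot: [3.141, -0.0, 1.391]
force: [-0.3, 0.0, -0.2]
grip_width: 0.0552
```

Call:
{"api": "carry_out", "payload": {
  "targets": [
    [0,0,-25,0,0,0,90],
    [0,0,-35,0,0,0,90],
    [0,0,-35,0,0,0,90],
    [0,0,-15,0,0,0,90],
    [0,0,0,0,0,0,90]
  ]
}}

```text
clock: 37.32
position: [0.4316, 0.0921, 0.1208]
tool_rot: [3.138, -0.003, 1.391]
force: [-0.5, 0.2, 0.8]
grip_width: 0.0552
```

```bash
python3 -c "
from chk import *
chk(); to((.660,.157,.118),1.394)"
```

```text
wrist [ 0.643  0.159 34.567 10.276  1.654  0.073] 586 matframe 
wrist [ 0.431  0.092 36.06  34.014  2.963  0.077] 2494 matframe [0.   0.05]
wrist [ 0.433  0.043 36.507 34.777  2.957  0.077] 2188 matframe [-0.     0.001]
wrist [ 4.3500e-01 -5.0000e-03  3.6575e+01  3.3686e+01  2.9490e+00  7.6000e-02] 1853 matframe [-0.001 -0.047]
wrist [ 0.44  -0.051 36.366 28.535  2.937  0.076] 1093 matframe [ 0.001 -0.094]
top [ 0.66   0.157 36.664 34.114  2.957  0.086] 364 matframe 
top [ 0.439 -0.058 35.19  34.522  2.981  0.079] 350 matframe [-0.  -0.1]
top [ 4.3300e-01 -1.9000e-02  3.6438e+01  9.9440e+00  2.9700e+00  7.9000e-02] 99 matframe [-0.005 -0.062]
shift [104.8 214.4   0.5] turn [ 0.01 -0.01 -0.02] q7 -0.02 t 37.4
```

Call:
{"api": "carry_out", "payload": {
  "targets": [
    [17.4,35.7,0,0,0,0,90],
    [17.4,35.7,0,0,0,0,90],
    [17.4,35.7,0,0,0,0,90],
    [17.4,35.7,0,0,0,0,90],
    [17.4,35.7,0,0,0,0,90]
  ]
}}

```text
clock: 37.83
position: [0.6224, 0.1455, 0.1162]
tool_rot: [-3.139, 0.0, 1.391]
force: [-0.5, 0.3, 0.4]
grip_width: 0.0549
```

Call:
{"api": "carry_out", "payload": {
  "targets": [
    [17.4,35.7,0,0,0,0,90],
    [0,0,0,0,0,0,90],
    [0,0,0,0,0,0,90]
  ]
}}

```text
clock: 38.08
position: [0.6601, 0.1554, 0.1154]
tool_rot: [-3.14, 0.002, 1.391]
force: [-1.0, -0.4, -0.2]
grip_width: 0.0552
```

```bash
python3 -c "
from chk import *
chk();to((.660,.1565,.0125),1.394)"
```

```text
wrist [ 0.66   0.158 35.956 33.765  2.959  0.084] 2996 matframe 
wrist [ 0.431  0.093 38.232 34.587  2.949  0.076] 2098 matframe [0.001 0.05 ]
wrist [ 0.426  0.056 40.023 19.138  0.546  0.075] 682 matframe [-0.006  0.014]
top [ 0.658  0.148 37.597 18.477  2.835  0.085] 177 matframe 
top [ 0.439 -0.058 35.352 34.475  2.976  0.079] 350 matframe [-0.001 -0.1  ]
top [ 4.3500e-01 -7.0000e-03  3.6948e+01  3.4264e+01  2.9830e+00  7.9000e-02] 357 matframe [-0.002 -0.05 ]
top [ 0.433  0.042 37.386 33.825  2.968  0.079] 354 matframe [-0.    -0.001]
top [ 0.43   0.091 37.125 33.682  2.972  0.079] 349 matframe [-0.     0.048]
shift [  1.8   1.4 103.9] turn [-0.02  0.01 -0.04] q7 -0.07 t 38.2
```

Call:
{"api": "carry_out", "payload": {
  "targets": [
    [1.5,1,35,0,0,0,90],
    [0,0,35,0,0,0,90],
    [0,0,22,0,0,0,90],
    [0,0,12,0,0,0,90],
    [0,0,0,0,0,0,90]
  ]
}}

```text
clock: 38.6
position: [0.6589, 0.1567, 0.0117]
tool_rot: [-3.138, 0.002, 1.39]
force: [0.3, -0.5, 0.6]
grip_width: 0.0555
```

Call:
{"api": "carry_out", "payload": {
  "targets": [
    [0,0,0,0,0,0,230],
    [0,0,0,0,0,0,230],
    [0,0,0,0,0,0,230],
    [0,0,0,0,0,0,230]
  ]
}}

```text
clock: 38.93
position: [0.6617, 0.1573, 0.0156]
tool_rot: [3.14, -0.001, 1.391]
force: [-1.2, -0.3, 8.3]
grip_width: 0.0356
```

Call:
{"api": "carry_out", "payload": {
  "targets": [
    [0,0,-5,0,0,0,230],
    [0,0,-5,0,0,0,230],
    [0,0,-6,0,0,0,230],
    [0,0,-8,0,0,0,230],
    [0,0,-8,0,0,0,230]
  ]
}}

```text
clock: 39.35
position: [0.6612, 0.1572, 0.0471]
tool_rot: [3.141, -0.0, 1.391]
force: [0.0, 0.3, -2.1]
grip_width: 0.0356
```

Call:
{"api": "carry_out", "payload": {
  "targets": [
    [0,0,-15,0,0,0,230],
    [0,0,-15,0,0,0,230],
    [0,0,-15,0,0,0,230],
    [0,0,0,0,0,0,230]
  ]
}}

```text
clock: 39.68
position: [0.6626, 0.1573, 0.0951]
tool_rot: [3.137, -0.002, 1.391]
force: [0.7, 0.8, -0.7]
grip_width: 0.0352
```

Call:
{"api": "carry_out", "payload": {
  "targets": [
    [-9.7,-37.7,0,0,0,0,230],
    [-9.7,-37.7,0,0,0,0,230],
    [-9.7,-37.7,0,0,0,0,230],
    [-9.7,-37.7,0,0,0,0,230],
    [-9.7,-37.7,0,0,0,0,230]
  ]
}}

```text
clock: 40.1
position: [0.4648, 0.1429, 0.0912]
tool_rot: [-3.142, -0.0, 1.391]
force: [0.9, 0.3, -2.2]
grip_width: 0.0352
```

Call:
{"api": "carry_out", "payload": {
  "targets": [
    [-9.7,-37.7,0,0,0,0,230],
    [0,0,0,0,0,0,230],
    [0,0,0,0,0,0,230]
  ]
}}

```text
clock: 40.35
position: [0.4266, 0.1409, 0.0915]
tool_rot: [-3.141, -0.001, 1.392]
force: [0.6, 0.7, -0.5]
grip_width: 0.0355
```

```bash
python3 -c "
from chk import *
chk(); to((.4276,.1401,.009),1.394);print(bot.observe()['grip_width'])"
```

```text
wrist [ 0.414  0.157 12.426  8.932  2.975  0.091] 237 matframe [-0.012  0.116]
wrist [0.439 0.153 7.946 6.39  1.386 0.091] 107 matframe [0.012 0.11 ]
wrist [ 0.429  0.04  30.416 24.936  2.97   0.078] 812 matframe [-0.004 -0.002]
top [ 0.439 -0.058 35.636 34.481  2.97   0.079] 348 matframe [-0.  -0.1]
top [ 4.3500e-01 -8.0000e-03  3.7519e+01  3.4274e+01  2.9810e+00  7.9000e-02] 359 matframe [-0.002 -0.05 ]
top [ 0.433  0.042 37.437 33.728  2.972  0.079] 352 matframe [-0.    -0.001]
shift [-1.2 -1.3 82.5] turn [ 0.01 -0.01 -0.03] q7 -0.06 t 40.5
0.03527102111334545
```

Call:
{"api": "carry_out", "payload": {
  "targets": [
    [0,0,25,0,0,0,230],
    [0,0,25,0,0,0,230],
    [0,0,18,0,0,0,230],
    [0,0,10,0,0,0,230],
    [0,0,4,0,0,0,230]
  ]
}}

```text
clock: 40.87
position: [0.4285, 0.1399, 0.0075]
tool_rot: [-3.141, 0.001, 1.39]
force: [-5.0, -0.9, 29.3]
grip_width: 0.0353
```

Call:
{"api": "carry_out", "payload": {
  "targets": [
    [0,0,1,0,0,0,230],
    [0,0,0,0,0,0,230],
    [0,0,0,0,0,0,230]
  ]
}}

```text
clock: 41.12
position: [0.4289, 0.1404, 0.0082]
tool_rot: [3.141, -0.0, 1.39]
force: [0.2, 0.4, -1.4]
grip_width: 0.0353
```

Placed. Releasing, retreating high and back over the left side, then a final look.

Call:
{"api": "carry_out", "payload": {
  "targets": [
    [0,0,0,0,0,0,90],
    [0,0,0,0,0,0,90],
    [0,0,0,0,0,0,90],
    [0,0,0,0,0,0,90],
    [0,0,-25,0,0,0,90]
  ]
}}

```text
clock: 41.53
position: [0.4266, 0.1399, 0.031]
tool_rot: [-3.139, 0.002, 1.391]
force: [-1.0, 0.2, -0.2]
grip_width: 0.0553
```

Call:
{"api": "carry_out", "payload": {
  "targets": [
    [0,0,-35,0,0,0,90],
    [0,0,-40,0,0,0,90],
    [0,0,-40,0,0,0,90],
    [0,0,-40,0,0,0,90],
    [30,0,-10,0,0,0,90]
  ]
}}

```text
clock: 41.95
position: [0.4347, 0.1664, 0.2032]
tool_rot: [3.138, -0.004, 1.384]
force: [1.1, -0.9, 0.4]
grip_width: 0.0552
```

Call:
{"api": "carry_out", "payload": {
  "targets": [
    [40,0,0,0,0,0,90],
    [40,0,0,0,0,0,90],
    [40,0,0,0,0,0,90],
    [40,0,0,0,0,0,90],
    [0,0,0,0,0,0,90]
  ]
}}

```text
clock: 42.37
position: [0.4613, 0.335, 0.1971]
tool_rot: [-3.142, -0.001, 1.399]
force: [-0.5, 1.2, -1.2]
grip_width: 0.0554
```

Call:
{"api": "carry_out", "payload": {
  "targets": [
    [0,0,0,0,0,0,90],
    [0,0,0,0,0,0,90],
    [0,0,0,0,0,0,90]
  ]
}}

```text
clock: 42.62
position: [0.462, 0.3263, 0.1981]
tool_rot: [-3.142, 0.0, 1.389]
force: [0.4, -0.4, 0.3]
grip_width: 0.0552
```

Run:
```python
from chk import *
chk(); f=grab('top'); save(f,'t9.png')
for b in blobs(f,.050,.064,(.5,.605,-.06,.22),20): print('knob',np.round(b[:5],3))
print({k:v for k,v in prof(f,-65).items()})
```

```text
wrist [ 0.429  0.142 36.337 36.335  2.952  0.076] 999 matframe [0.001 0.1  ]
wrist [ 0.432  0.101 37.12  18.616  2.977  0.075] 457 matframe [0.002 0.058]
top [ 0.439 -0.058 35.37  34.75   2.981  0.079] 353 matframe [-0.  -0.1]
top [ 4.3500e-01 -8.0000e-03  3.7326e+01  3.4513e+01  2.9600e+00  7.9000e-02] 358 matframe [-0.002 -0.05 ]
top [ 0.433  0.042 37.299 33.729  2.969  0.079] 350 matframe [-0.    -0.001]
top [ 0.428  0.14  37.168 34.018  2.955  0.079] 354 matframe [0.    0.098]
top [ 0.431  0.091 36.739 33.706  2.972  0.079] 346 matframe [-0.     0.048]
knob [ 0.589  0.168 33.461  9.975  0.614]
knob [ 0.579  0.109 32.798 10.149  1.393]
knob [ 0.568  0.051 32.671 10.769  1.424]
knob [ 5.5700e-01 -8.0000e-03  3.3573e+01  1.5174e+01  7.4200e-01]
{-30: 10.0, -28: 12.0, -26: 11.0, -24: 12.0, -22: 13.0, -20: 14.0, -18: 23.0, -16: 22.0, -14: 23.0, -12: 24.0, -10: 24.0, -8: 23.0, -6: 23.0, -4: 22.0, -2: 23.0, 0: 22.0, 2: 23.0, 4: 23.0, 6: 22.0, 8: 23.0, 10: 13.0, 12: 9.0}
```

View pics/t9.png

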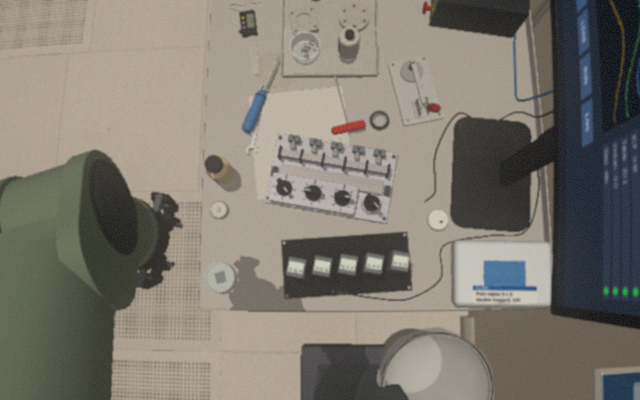

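The final top view shows all five modules upright in a row on the mat, from (296,267) to (400,261). The rail is empty and the bystanders are in place. Handing in.

```bash
python3 -c "
from h import *
print(bot.job_done(), bot.observe()['clock'])"
```

```text
the job is handed in; nothing more can be done
the job is handed in; nothing more can be done
```

The lock is open and all five modules stand upright on the service mat. I handed in just after 42.6 s on the robot's clock; the hand-in reported no verdict.

- **Lock:** The last readings put the dials within about 0.03 rad of 3 - 6 - 2. I turned the cam to about 2.27 rad. Depth images taken before and after show the lock bar's front edge moved 6–7 mm towards the knobs, so it dropped. It still read as dropped in the coarser last top view.
- **Modules:** They stand in one row at mat x ≈ 0 and y ≈ -100, -50, 0, +50 and +100 mm, each with its top at 77–79 mm as expected. No knocked module or slack grip appeared in the checks.
- **Bystanders:** In the last top picture they look unmoved; I did not measure them again.

Two things did not go as expected:
- **Fingertips:** The real fingertips sat about 34 mm behind the stated TCP. The first close passed just above the left dial without touching it, so I corrected for that offset afterwards.
- **Pressing force:** Setting down the first module briefly showed 52 N at the wrist, and the fifth showed 29 N. Both are under the 120 N wrist limit.

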